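# Set the pipette to 60 and hold it poised over the open vial

## Task

With the pipette still sitting in its stand, turn the dial on its top to 60. Then lift the pipette out, carry it over the tray of jars without disturbing anything, and finish holding it upright and still in the gripper, its tip centred about 1 cm above the mouth of the one open vial and touching nothing. Do not put it down or let go: the job ends while you hold it there.

Things in the scene. Friction and masses are not known exactly. Their poses are not given: they have to be found in the camera images.
- pipette: White hand pipette, 197 mm long, about 180 g, upright and loose in the stand. Origin at the point of its tip (lowest end), z up along its axis; in the stand the origin is 15 mm above the bench. Thin tip and shaft (3 to 16 mm thick) up to z = 105 mm, square handle 40 x 40 mm from z = 105 to 175 mm with a dark grey window on its -x face, dial on the handle's flat top from z = 175 to 197 mm.
- handle_grip (a point): Where to grip the pipette's handle: on its axis, 148 mm above its tip, same axes as the pipette. Grip the two bare faces at y = +-20 mm; on the +x face a finger rest (18 mm wide in y) sticks out to x = 41 mm, 14 to 22 mm above this point. The dial's top is 49 mm above this point.
- dial (a joint): The pipette's volume dial: 0 rad is 0, 2.0 rad is 100, evenly spaced (50 units per rad; 60 is 1.2 rad). Grows clockwise seen from above; stays where left (friction 0.04 N m). Ticks every 10 and numerals every 20 on the handle's top. Its white pointer line points along the pipette's -x at 50, and 1.0 rad counter-clockwise of that (seen from above) at 0.
- dial_grip (a point): Middle of the dial's dark grey upright grip bar, on the turning axis, 11 mm above the handle's top (186 mm above the pipette's tip). The bar is 26 mm long along this frame's x, 10 mm thick along y, 22 mm high along z; the white pointer line runs to its -x end. The frame turns with the dial.
- stand: Fixed dark grey metal pipette stand, origin on the bench under its centre, axes as the pipette in it. Base 110 x 110 x 8 mm, posts at y = +-41 mm, shelf 64 x 90 mm with top at z = 120 mm and a 22 mm hole for the shaft; on it a square pocket, 42 mm inside, rim at z = 132 mm, keeps the handle from turning, with about 0.05 rad of play. The pipette comes out straight up; its tip clears the rim after 117 mm.
- jar_tray: Fixed open steel tray, 320 mm along x, 85 mm along y, 30 mm high, floor 4 mm thick, origin under its centre on the bench. It stands between the stand and the vial rack (which of them is on which side varies) and holds the three jars, whose tops are 89 mm above the bench.
- jar_a: Loose white jar in the tray, 60 mm diameter, 85 mm high, origin at the centre of its underside. Leave alone.
- jar_b: As jar_a, the middle one, with a blue lid. Leave alone.
- jar_c: As jar_a. Leave alone.
- vial_rack: Fixed metal block 175 mm along x, 60 mm along y, 30 mm high, origin under its centre on the bench, with three 20 mm deep holes at x = -55, 0, 55 mm holding three upright vials. Which vial is in which hole varies.
- vial_open: The only open vial: white plastic, 34 mm outside diameter, 50 mm high, wall 2.5 mm, standing loose in the rack with its mouth 60 mm above the bench. Origin at the centre of its underside, z up.
- vial_mouth (a point): Centre of the mouth of the open vial, at its rim; the opening is 29 mm across. z up.
- vial_capped_a: White vial of 34 mm diameter closed by a flat grey cap (38 mm wide, 14 mm high), 62 mm high with the cap, top 72 mm above the bench, loose in the rack. Origin at the centre of its underside. Leave alone.
- vial_capped_b: As vial_capped_a. Leave alone.
Things that resemble listed ones, but are neither listed nor needed, are in the scene too. What is shaped like the pipette but turquoise is not meant.

How it is judged:
On the way, in this order (a step that is already met when the one before it is completed fails the run):
1. the dial reads 60 (within 5) while the pipette still sits in its stand (value of joint dial between 1.1 and 1.3 rad and distance of pipette from where it was at the start of the episode below 0.01 m), for 0.2 s.
2. the pipette passes over the jar tray with its tip higher than the jars (height (world z) of pipette above 0.092 m and y of pipette in the frame of jar_tray between -0.0425 and 0.0425 m and x of pipette in the frame of jar_tray between -0.18 and 0.18 m), for 0.02 s.
At the end, for the whole second after the job is handed in: The gripper holds the pipette, still (under 20 mm/s) and upright within 0.12 rad, its tip within 8 mm of the axis of the open vial's mouth and 3 to 22 mm above its rim, touching nothing but the gripper; the dial still reads 55 to 65; jars and vials are upright and within 12 mm of where they started (value of joint dial between 1.1 and 1.3 rad and horizontal distance between pipette and vial_mouth below 0.008 m and z of pipette in the frame of vial_mouth between 0.003 and 0.022 m and angle between each of pipette, jar_a, jar_b, jar_c, vial_capped_a, vial_capped_b, vial_open's own z axis and vertical below 0.12 rad and linear speed of pipette below 0.02 m/s and contact force between the fingers and pipette above 1 N and contact force between pipette and jar_a below 0.05 N and contact force between pipette and jar_b below 0.05 N and contact force between pipette and jar_c below 0.05 N and contact force between pipette and vial_capped_a below 0.05 N and contact force between pipette and vial_capped_b below 0.05 N and contact force between pipette and vial_open below 0.05 N and contact force between pipette and stand below 0.05 N and contact force between pipette and vial_rack below 0.05 N and contact force between pipette and jar_tray below 0.05 N and distance of each of jar_a, jar_b, jar_c, vial_capped_a, vial_capped_b, vial_open from where it was at the start of the episode below 0.012 m); the arm keeps its last pose, push and grip.
It fails at once if a jar or vial is pushed more than 12 mm or tipped (distance of any of jar_a, jar_b, jar_c, vial_capped_a, vial_capped_b, vial_open from where it was at the start of the episode above 0.012 m or angle between any of jar_a, jar_b, jar_c, vial_capped_a, vial_capped_b, vial_open's own z axis and vertical above 0.2 rad).
It fails at once if the pipette knocks against a vial or a jar (contact force between pipette and jar_a above 0.5 N or contact force between pipette and jar_b above 0.5 N or contact force between pipette and jar_c above 0.5 N or contact force between pipette and vial_capped_a above 0.5 N or contact force between pipette and vial_capped_b above 0.5 N or contact force between pipette and vial_open above 0.5 N).
It also fails if it takes over 64 s, if anything falls off the work surface, if the arm or the gripper's body presses on something with over 40 N, if the wrist force passes 120 N, or if a joint passes its speed limit or range.

## Robot

A 6-joint arm with a two-finger parallel gripper is mounted at the origin on the work surface. World frame = base frame: x ahead of the robot, y to its left, z up, the work surface at z = 0. Lengths are in m, angles in rad, forces in N, time in s.
With the tool pointing down it reaches from about 0.35 to 0.975 m from the base axis. Payload 4.9 kg.
Tool frame: the origin (TCP) lies at the very end of the fingers, on their centre line; the grasp point (between the pads) lies 19 mm behind it; z points along the fingers, x is the direction in which the jaws open and shut, and the axes are right-handed (so a half turn about z gives the same grasp; the last joint's range is limited). The gripper opens to 85 mm and grips with 20 to 120 N. Pads are 22 mm wide; open, the fingers measure 114 mm over their backs; the gripper's body (76 mm by 85 mm) begins 54 mm behind the grasp point. The pads swing forward as they close: fully open they stand 13 mm farther back than shut.
Start: joints at [1.111, 0.053, 1.613, -0, 1.476, -0.119], TCP at [0.209, 0.589, 0.194] pointing down, gripper open.
Joint ranges: [-3.01, 3.01], [-1.01, 2.22], [0.06, 2.58], [-1.02, 4.17], [0.09, 2.62], [-3.14, 3.14]. Speed limits (rad/s): [2.57, 2.57, 3.14, 3.14, 3.14, 3.14].

## Interface

Orientations are given as a rotation vector (axis times angle).
In Python, from station import ctrl, get_image, calibration, job gives the robot as it stands.
- The arm moves only by the tool jog_arm, never from a script. Its argument "deltas" is a list of rows, each a list of 3 entries, a list of its own where there are three numbers: the turn, a rotation vector about the tool's x, y, z in degrees, then the shift along the tool's x, y, z in m, then the finger opening in m, from 0 to 0.0854. In form: [[[ax, ay, az], [tx, ty, tz], gripper], ...]. A call has 1 to 12 rows; each row is the pose to reach, as a shift and turn from the pose commanded when the call began, along the tool's axes at that moment; what a row does not reach only later rows make up. A row lasts 1/12 s, in which the tool goes at most 41.7 mm and 7.16 degrees, less where a joint would pass 70% of its speed; a pose out of reach is approached as far as the arm can. A call with a gripper value outside its range is refused whole. The fingers move at their own pace and stop on an object; "squeeze" is the grip in N (left out, the last holds). Time passes only in rows, so rows that repeat a pose let the fingers close. It gives the time, the measured TCP pose, the force and the opening at its end, in the units of the state.
- ctrl.get_obs(): the state, without advancing time (a new reading comes with each control period).
- get_image(name): name is "side" or "top" or "wrist"; returns the picture (384x512x3 uint8, red, green, blue); there is no depth.
- calibration(name): a dict with "mtx" (3x3 intrinsics, pixels), "origin" and "rotation" of the camera in the world; the wrist camera has in their place "tool_from_camera" (4x4, takes a point from camera to tool coordinates, whose origin is the TCP and whose axes are the tool frame's). Camera axes: x right, y up, looking along -z (the intrinsics and any distortion apply to the point x, -y, -z); pixel columns grow to the right and rows downward; lengths in m; the calibration is good to about 2 mm. A picture is of the moment at which its call begins: read the wrist's pose just before it. calibration takes no time and is no camera call.
- job.finish_job(): hands the job in, once; it reports no verdict.
The state is a dict: "t": time; "q": joint angles; "dq": joint speeds; "effort": joint torques, N m; "tool_pos": TCP position; "tool_rot": TCP orientation; "contact_force": force on the tool from outside, world axes, zero at the start; "wrist_torque": the same for the moment, N m; "opening": finger opening in m.
Only numpy, scipy, OpenCV 4.12 (cv2) and the standard library are available. Lean on these libraries where they do the work, as an engineer would, in place of code of your own. Each camera call takes 0.05 s, during which the arm holds its last target.

## Working session

There is one attempt and no reset: what is moved stays moved. The work goes in short steps, Python scripts to look and compute and a tool call to move; the robot and the scene stay as the last step left them, time stands still between calls to the robot, and variables do not carry over. Pictures are saved under pics/ and viewed, and the job is handed in when it is done.

Besides the shell and the picture viewer there is one more tool, called after "Call:" by a JSON object that holds its "op" and its "data". jog_arm: Moves the arm, as the interface text tells. Its arguments: {"type":"object","properties":{"deltas":{"type":"array","items":{"type":"array"}},"squeeze":{"type":"number"}},"required":["deltas"]}

```bash
mkdir -p pics; ls; cat > h.py <<'E'
import numpy as np,cv2
from scipy.spatial.transform import Rotation as R
from station import ctrl,get_image,calibration,job
def cam(name,obs=None):
    c=calibration(name)
    K=np.array(c['mtx'],float)
    if 'tool_from_camera' in c:
        T=np.eye(4);T[:3,:3]=R.from_rotvec(obs['tool_rot']).as_matrix();T[:3,3]=obs['tool_pos']
        T=T@np.array(c['tool_from_camera'])
        return K,T[:3,:3],T[:3,3],c
    return K,np.array(c['rotation']),np.array(c['origin']),c
def ray(cm,u,v):
    K,Rm,o,c=cm
    d=np.linalg.inv(K)@np.array([u,v,1.]);d=Rm@np.array([d[0],-d[1],-d[2]])
    return o,d/np.linalg.norm(d)
def atz(cm,u,v,z):
    o,d=ray(cm,u,v);return o+d*(z-o[2])/d[2]
def proj(cm,p):
    K,Rm,o,c=cm
    q=Rm.T@(np.array(p)-o);q=K@np.array([q[0],-q[1],-q[2]]);return q[:2]/q[2]
def tri(rs):
    A=np.zeros((3,3));b=np.zeros(3)
    for o,d in rs:
        P=np.eye(3)-np.outer(d,d);A+=P;b+=P@o
    x=np.linalg.solve(A,b);return x,[np.linalg.norm((np.eye(3)-np.outer(d,d))@(x-o)) for o,d in rs]
def save(n,im,crop=None,s=1):
    if crop: x0,y0,x1,y1=crop;im=im[y0:y1,x0:x1]
    im=cv2.resize(im,None,fx=s,fy=s,interpolation=cv2.INTER_CUBIC)
    cv2.imwrite('pics/'+n+'.png',im[:,:,::-1])
E
python3 - <<'E'
from h import *
for n in ['side','top','wrist']:
    im=get_image(n);np.save('pics/%s0.npy'%n,im);save(n+'0',im,s=1.5)
    print(n,calibration(n))
o=ctrl.get_obs();print(o)
E
```

```text
pics
side {'mtx': array([[381.34498424,   0.        , 257.17983928],
       [  0.        , 381.34498424, 188.04878132],
       [  0.        ,   0.        ,   1.        ]]), 'origin': array([ 0.09167995, -0.4065058 ,  0.77944922]), 'rotation': array([ 0.76798747, -0.23196695, -0.58557755])}
top {'mtx': array([[388.28879711,   0.        , 253.91168951],
       [  0.        , 388.28879711, 188.41865806],
       [  0.        ,   0.        ,   1.        ]]), 'origin': array([0.34319947, 0.11927211, 1.2626218 ]), 'rotation': array([ 0.0969131 , -0.08033012, -1.59774457])}
wrist {'mtx': array([[310.57171506,   0.        , 258.89164626],
       [  0.        , 310.57171506, 193.84736251],
       [  0.        ,   0.        ,   1.        ]]), 'tool_from_camera': array([[ 9.99999961e-01,  2.67851305e-04,  7.49268899e-05,
        -9.46005863e-05],
       [ 2.77888856e-04, -9.50881548e-01, -3.09554849e-01,
        -8.06969563e-02],
       [-1.16680733e-05,  3.09554858e-01, -9.50881586e-01,
        -1.79555849e-01],
       [ 0.00000000e+00,  0.00000000e+00,  0.00000000e+00,
         1.00000000e+00]])}
{'t': 0.15, 'q': array([ 1.11098254e+00,  5.31987653e-02,  1.61400017e+00,  5.41846820e-06,
        1.47599888e+00, -1.19012826e-01]), 'dq': array([-6.86740983e-05, -1.60630575e-03, -1.90828706e-03,  5.10870943e-04,
       -6.36503266e-04, -7.12470612e-04]), 'effort': array([ 2.97068455e-04, -3.94245458e+01, -3.70720088e+01, -1.18609660e-04,
        4.69336068e-03,  1.25814427e-05]), 'tool_pos': array([0.20865941, 0.58855291, 0.1934366 ]), 'tool_rot': array([ 2.56535343e+00,  1.81212360e+00, -2.22105221e-03]), 'contact_force': array([-0.46094331,  0.14202499,  0.4265135 ]), 'wrist_torque': array([-0.01313213, -0.04804167, -0.03065129]), 'opening': 0.08551131018744733}
```

```bash
sed -i "s/return K,np.array(c\['rotation'\])/return K,R.from_rotvec(c['rotation']).as_matrix()/" h.py
```

```text
(no output)
```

View pics/side0.png

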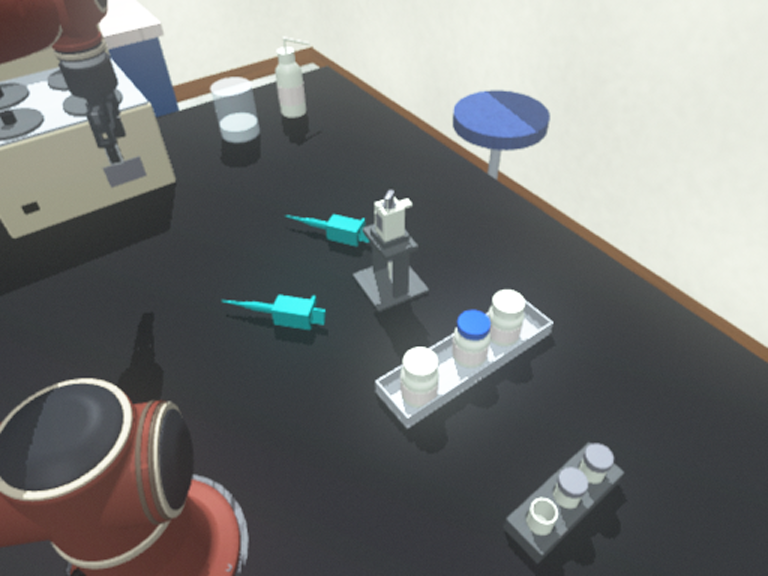

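View pics/top0.png

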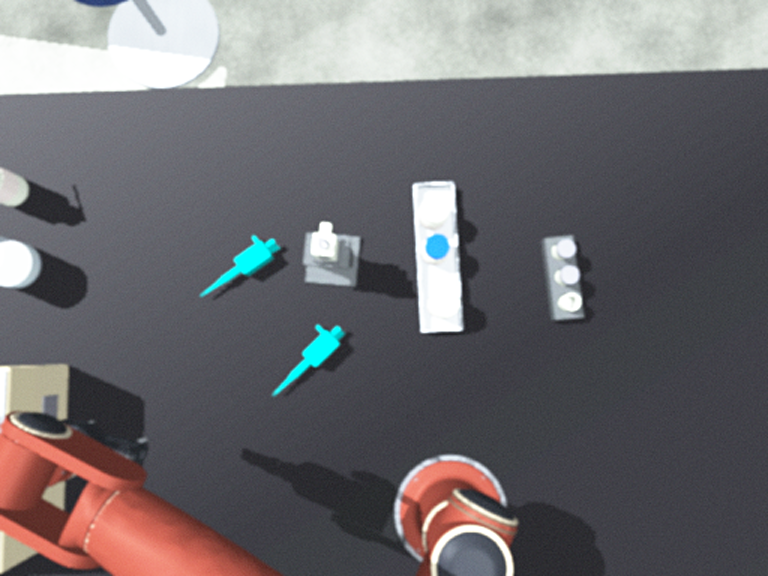

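View pics/wrist0.png

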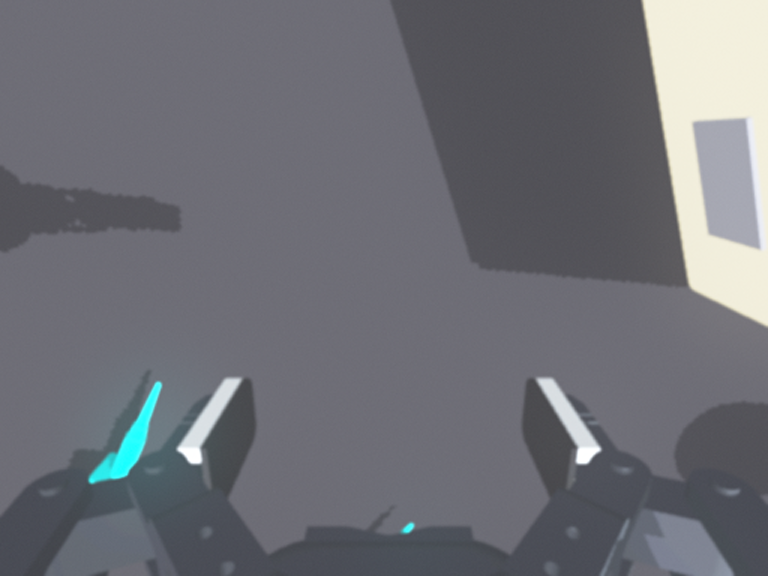

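Side view: the white pipette in its stand is at (390,215)/1.5; the turquoise ones lie flat and are not meant. The tray has its blue-lid jar in the middle. The rack's open vial is at (543,516)/1.5. I'll enlarge these areas.

```bash
python3 - <<'E'
from h import *
s=np.load('pics/side0.npy');t=np.load('pics/top0.npy')
a=cv2.resize(s[115:215,225:295],None,fx=6,fy=6,interpolation=cv2.INTER_CUBIC)
save('c1',a)
save('c2',t,(190,135,255,200),9)
save('c3',s,(325,285,425,375),6)
save('c4',t,(350,145,400,220),8)
E
```

```text
(no output)
```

View pics/c1.png

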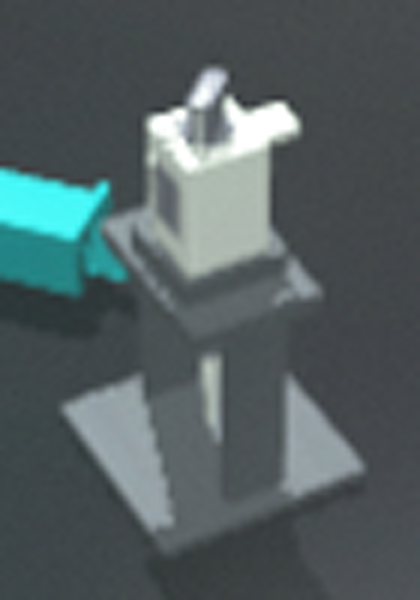

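View pics/c2.png

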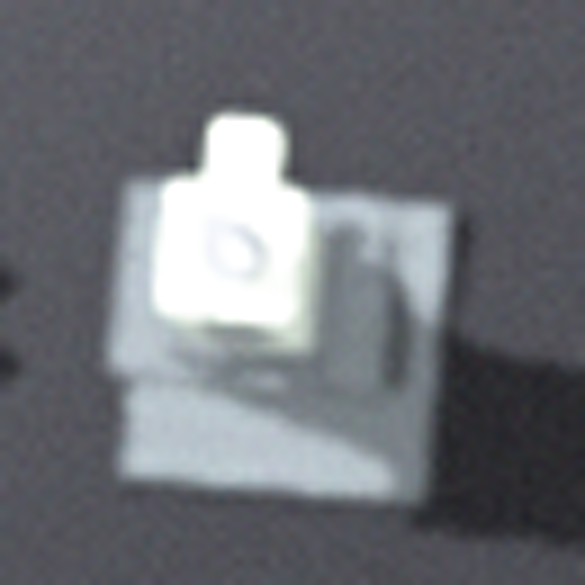

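View pics/c3.png

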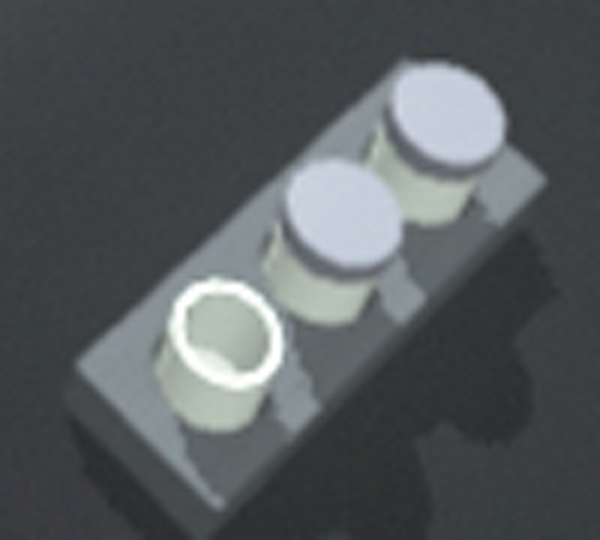

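View pics/c4.png

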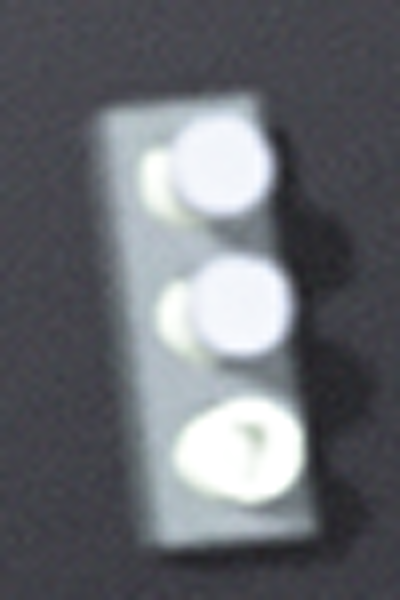

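```bash
python3 - <<'E'
from h import *
s=cam('side');t=cam('top')
def two(a,b): print(tri([ray(s,*a),ray(t,*b)]))
S=lambda x,y:(x/6+225-.4,y/6+115-.4)
T=lambda x,y:(x/9+190-.45,y/9+135-.45)
two((226/6+324.6,333/6+284.6),(253/8+349.6,448/8+144.6))
print('vial z.06',atz(s,226/6+324.6,333/6+284.6,.06),atz(t,253/8+349.6,448/8+144.6,.06))
two(S(208,130),T(235,250))
for p in [(150,122),(190,167),(270,138),(300,128),(275,103)]: print('side z.19',p,atz(s,*S(*p),.19))
for p in [(165,185),(310,190),(210,112),(288,112),(155,312),(300,318)]: print('top z.19',p,atz(t,*T(*p),.19))
# stand base corners z=.008
for p in [(62,408),(170,548),(367,468)]: print('base',atz(s,*S(*p),.008))
for p in [(125,480),(425,500),(455,205)]: print('baseT',atz(t,*T(*p),.008))
# tray corners, side view z=.03 (full-view /1.5)
for p in [(377,384),(408,424),(552,322)]: print('tray',atz(s,p[0]/1.5,p[1]/1.5,.03 if p!=(0,0) else 0))
for p in [(413,183),(455,182),(421,332),(463,330)]: print('trayT',atz(t,p[0]/1.5,p[1]/1.5,.03))
for p in [(420,361),(474,324),(508,304)]: print('jar',atz(s,p[0]/1.5,p[1]/1.5,.089))
for p in [(75,365),(215,508),(548,180)]: print('rackS',atz(s,p[0]/6+324.6,p[1]/6+284.6,.03))
E
```

```text
(array([ 0.42910808, -0.26223809,  0.06001469]), [np.float64(0.0006167102708770352), np.float64(0.000616710270876952)])
vial z.06 [ 0.42856961 -0.26190183  0.06      ] [ 0.4295952  -0.26265361  0.06      ]
(array([0.54129985, 0.23405431, 0.18962035]), [np.float64(2.9725383944603176e-05), np.float64(2.972538394474773e-05)])
side z.19 (150, 122) [0.5243007  0.25274095 0.19      ]
side z.19 (190, 167) [0.52029057 0.21736411 0.19      ]
side z.19 (270, 138) [0.55898917 0.21370054 0.19      ]
side z.19 (300, 128) [0.57341554 0.21181123 0.19      ]
side z.19 (275, 103) [0.57539573 0.23226707 0.19      ]
top z.19 (165, 185) [0.56245517 0.25556109 0.19      ]
top z.19 (310, 190) [0.55948423 0.21027229 0.19      ]
top z.19 (210, 112) [0.58524788 0.24111339 0.19      ]
top z.19 (288, 112) [0.58449467 0.21667844 0.19      ]
top z.19 (155, 312) [0.52240209 0.25927082 0.19      ]
top z.19 (300, 318) [0.51915566 0.21417069 0.19      ]
base [0.49337049 0.29152935 0.008     ]
base [0.48339411 0.18484737 0.008     ]
base [0.58821899 0.17258048 0.008     ]
baseT [0.49160006 0.29478881 0.008     ]
baseT [0.48112268 0.18635411 0.008     ]
baseT [0.58900817 0.1729005  0.008     ]
tray [0.37757721 0.03801854 0.03      ]
tray [ 0.37443715 -0.04790702  0.03      ]
tray [ 0.69728097 -0.03202664  0.03      ]
trayT [0.6979577  0.05445432 0.03      ]
trayT [ 0.69730291 -0.03660923  0.03      ]
trayT [0.37532347 0.04866221 0.03      ]
trayT [ 0.37700497 -0.03987745  0.03      ]
jar [ 4.31286288e-01 -3.39242417e-04  8.90000000e-02]
jar [0.54601522 0.0078168  0.089     ]
jar [0.62028156 0.008027   0.089     ]
rackS [ 0.39461289 -0.23473899  0.03      ]
rackS [ 0.39895144 -0.29303772  0.03      ]
rackS [ 0.57285043 -0.28258701  0.03      ]
```

```bash
cat >> h.py <<'E'
def yaw(o): 
    m=R.from_rotvec(o['tool_rot']).as_matrix();return np.degrees(np.arctan2(m[1,0],m[0,0])),np.degrees(np.arccos(-m[2,2]))
def delta(pos,yw,o=None):
    o=o or ctrl.get_obs()
    A=R.from_rotvec(o['tool_rot']);a=np.radians(yw)
    B=R.from_matrix(np.array([[np.cos(a),np.sin(a),0],[np.sin(a),-np.cos(a),0],[0,0,-1]]))
    print('turn deg',np.round(np.degrees((A.inv()*B).as_rotvec()),2),'shift',np.round(A.inv().apply(np.array(pos)-o['tool_pos']),4))
E
python3 - <<'E'
from h import *
o=ctrl.get_obs();print(yaw(o))
delta([.209,.589,.33],83.5);delta([.541,.233,.33],83.5)
E
```

```text
(np.float64(70.4735227965385), np.float64(0.09196952781763355))
turn deg [ -0.02   0.09 -13.03] shift [ 3.000e-04  1.000e-04 -1.366e-01]
turn deg [ -0.02   0.09 -13.03] shift [-0.2242  0.432  -0.1363]
```

Call:
{"op": "jog_arm", "data": {"deltas": [[[0,0,0],[0,0,-0.04],0.085],[[0,0,0],[0,0,-0.08],0.085],[[0,0,-3],[-0.02,0.03,-0.11],0.085],[[0,0,-6],[-0.04,0.065,-0.136],0.085],[[0,0,-10],[-0.06,0.1,-0.136],0.085],[[0,0,-13],[-0.08,0.135,-0.136],0.085],[[0,0,-13],[-0.1,0.17,-0.136],0.085],[[0,0,-13],[-0.12,0.21,-0.136],0.085],[[0,0,-13],[-0.14,0.25,-0.136],0.085],[[0,0,-13],[-0.16,0.285,-0.136],0.085],[[0,0,-13],[-0.175,0.32,-0.136],0.085],[[0,0,-13],[-0.19,0.355,-0.136],0.085]]}}

```text
t: 1.15
tool_pos: [0.4784, 0.2918, 0.3303]
tool_rot: [-2.344, -2.091, -0.0]
contact_force: [1.2, 0.9, 0.3]
opening: 0.0851
```

```bash
python3 - <<'E'
from h import *
o=ctrl.get_obs();print(yaw(o),o['tool_pos'])
delta([.541,.233,.33],83.5)
E
```

```text
(np.float64(83.47021453602088), np.float64(0.005367519762377467)) [0.47835677 0.29177657 0.33028312]
turn deg [ 0.   -0.01 -0.03] shift [-0.0513  0.0689  0.0003]
```

Call:
{"op": "jog_arm", "data": {"deltas": [[[0,0,0],[-0.025,0.033,0],0.085],[[0,0,0],[-0.051,0.069,0],0.085],[[0,0,0],[-0.051,0.069,0],0.085],[[0,0,0],[-0.051,0.069,0],0.085]]}}

```text
t: 1.48
tool_pos: [0.5413, 0.2332, 0.3293]
tool_rot: [-2.348, -2.086, 0.003]
contact_force: [-0.8, -0.3, 0.1]
opening: 0.0852
```

```bash
python3 - <<'E'
from h import *
o=ctrl.get_obs();print(yaw(o),o['tool_pos'],np.abs(o['dq']).max())
im=get_image('wrist');np.save('pics/w1.npy',im);save('w1',im,s=1.5)
cm=cam('wrist',o);print(proj(cm,[.541,.233,.19]))
save('w1c',im,(190,110,320,230),6)
E
```

```text
(np.float64(83.24967552337594), np.float64(0.11806872427663735)) [0.54126134 0.23324256 0.3292659 ] 0.05508280729797344
[258.55310404 173.08754641]
```

View pics/w1.png

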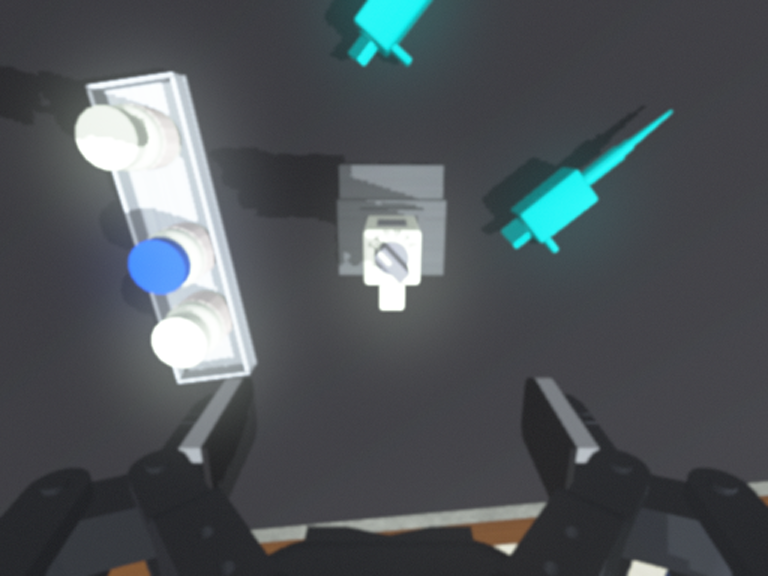

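View pics/w1c.png

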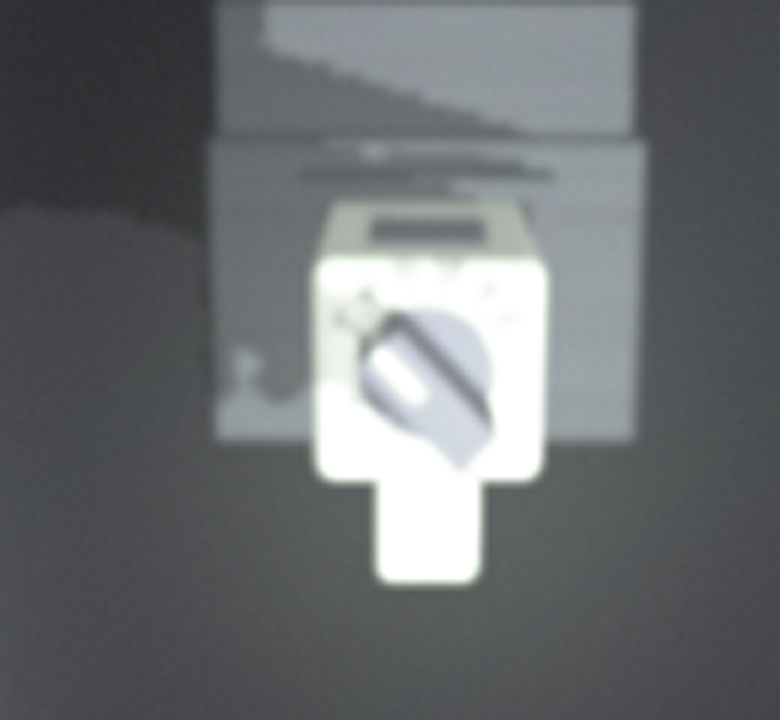

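Directly below lies the white pipette: dark window on the upper (-x) face at about (260,148)px, finger rest downward, dial bar pointing up-left (about 43° CCW of -x, about 12 units).

```bash
python3 - <<'E'
from h import *
o=dict(tool_pos=np.array([0.54126134,0.23324256,0.3292659]),tool_rot=np.array([-2.348,-2.086,.003]))
o2=ctrl.get_obs();print(o2['tool_pos'],yaw(o2));o=o2
im=np.load('pics/w1.npy');cm=cam('wrist',o)
for p in [(315,258),(547,258),(315,480),(546,480),(431,369)]: print(atz(cm,189.6+p[0]/6,109.6+p[1]/6,.19))
C=atz(cm,189.6+431/6,109.6+369/6,.19)
print(tri([ray(cm,189.6+431/6,109.6+369/6),ray(cam('side'),208/6+224.6,130/6+114.6),ray(cam('top'),235/9+189.5,250/9+134.5)]))
outs=[]
for dial in [6,10,14]:
    a=np.radians(-6.7)+np.radians((50-dial)/50*57.2958)
    x=np.array([np.cos(a),np.sin(a),0]);y=np.array([-np.sin(a),np.cos(a),0])
    v=cv2.resize(im[140:200,225:295],None,fx=6,fy=6,interpolation=cv2.INTER_CUBIC)
    pts=np.array([(proj(cm,C+[0,0,.022]+sx*.013*x+sy*.005*y)-[225,140]+.4)*6 for sx,sy in [(1,1),(1,-1),(-1,-1),(-1,1)]]).astype(int)
    cv2.polylines(v,[pts],True,(255,0,0),1)
    outs.append(v[:,:])
save('ov',np.hstack([k[:,60:320] for k in outs]))
E
```

```text
[0.54034517 0.23455073 0.32961853] (np.float64(83.37392670863301), np.float64(0.09847018757573871))
[0.51654911 0.21996872 0.19      ]
[0.52118268 0.25976286 0.19      ]
[0.55631937 0.21466514 0.19      ]
[0.56110985 0.2558089  0.19      ]
[0.5384201  0.23763874 0.19      ]
(array([0.54104033, 0.23579975, 0.18782572]), [np.float64(0.0027037478216217414), np.float64(0.0014121492936922276), np.float64(0.0015708085508994534)])
```

View pics/ov.png

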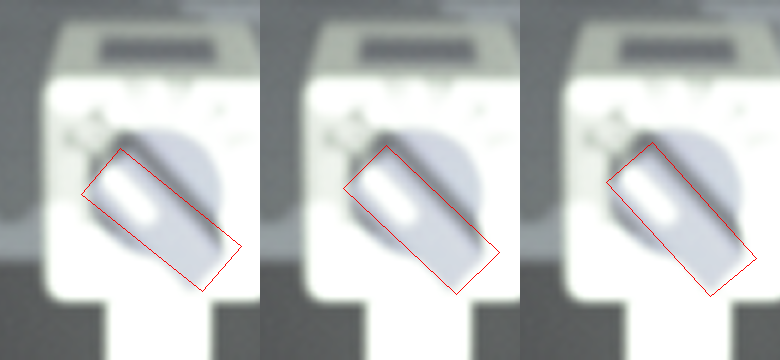

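```bash
python3 - <<'E'
from h import *
delta([.540,.2355,.25],124.5)
E
```

```text
turn deg [-1.000e-01 -3.000e-02 -4.113e+01] shift [ 0.0009 -0.0003  0.0796]
```

Call:
{"op": "jog_arm", "data": {"deltas": [[[0,0,-7],[0.001,0,0.02],0.045],[[0,0,-14],[0.001,0,0.035],0.045],[[0,0,-21],[0.001,0,0.05],0.045],[[0,0,-28],[0.001,0,0.065],0.045],[[0,0,-35],[0.001,0,0.08],0.045],[[0,0,-41],[0.001,0,0.08],0.045],[[0,0,-41],[0.001,0,0.08],0.045],[[0,0,-41],[0.001,0,0.08],0.045],[[0,0,-41],[0.001,0,0.08],0.045]]}}

```text
t: 2.28
tool_pos: [0.5401, 0.2371, 0.2514]
tool_rot: [1.464, 2.779, 0.002]
contact_force: [0.4, 0.4, 0.8]
opening: 0.0449
```

```bash
python3 - <<'E'
from h import *
o=ctrl.get_obs();print(yaw(o),o['tool_pos'],np.abs(o['dq']).max(),o['opening'])
im=get_image('wrist');np.save('pics/w2.npy',im);save('w2',im,s=1.5)
cm=cam('wrist',o);print(proj(cm,[.541,.235,.212]))
save('w2c',im,(200,140,330,240),6)
E
```

```text
(np.float64(124.43364468129703), np.float64(0.09219498958897124)) [0.54014144 0.23710697 0.25144414] 0.009477859792211583 0.0448905662986074
[254.67344072 204.50040833]
```

View pics/w2.png

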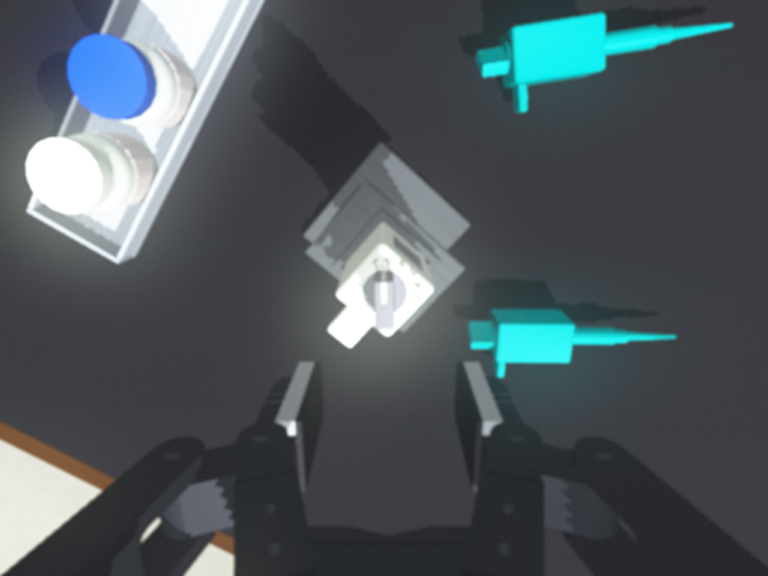

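View pics/w2c.png

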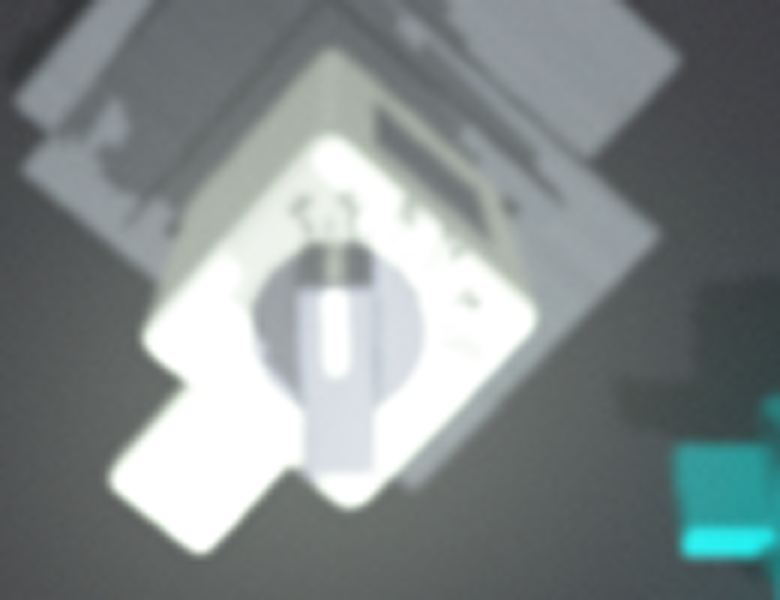

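Bar is vertical in the image, its top centred at about (255.8,202)px, aligned with the jaws.

```bash
python3 - <<'E'
from h import *
o=ctrl.get_obs();cm=cam('wrist',dict(tool_pos=np.array([0.54014144,0.23710697,0.25144414]),tool_rot=o['tool_rot']))
print(o['tool_pos'],yaw(o))
P=lambda x,y,z=.212:atz(cm,199.6+x/6,139.6+y/6,z)
q=[P(298,287),P(375,287),P(372,470),P(304,470)];print(np.round(q,4),np.mean(q,0),P(337,375))
print(np.linalg.norm(q[0]-q[1]),np.linalg.norm(q[1]-q[2]))
# handle corners: top(330,135) right(535,318) bottom(348,508) left(143,340)
h=[P(328,132,.19),P(538,318,.19),P(350,512,.19),P(143,340,.19)];print(np.round(h,4),np.mean(h,0))
# dial disk centre, z .19
print(tri([ray(cm,199.6+337/6,139.6+375/6),ray(cam('side'),208/6+224.6,112/6+114.6)]))
delta(np.r_[P(337,375)[:2],.193],124.4)
E
```

```text
[0.54032862 0.2368801  0.2515088 ] (np.float64(124.43170583806997), np.float64(0.09814841223073723))
[[0.5322 0.2242 0.212 ]
 [0.5268 0.232  0.212 ]
 [0.547  0.2455 0.212 ]
 [0.5519 0.2383 0.212 ]] [0.53948863 0.23499945 0.212     ] [0.5389611  0.23460088 0.212     ]
0.009452967797434153 0.024259088655501762
[[0.5182 0.2188 0.19  ]
 [0.5234 0.2567 0.19  ]
 [0.5615 0.2519 0.19  ]
 [0.5563 0.2142 0.19  ]] [0.53983574 0.23539171 0.19      ]
(array([0.54392858, 0.23772787, 0.19567254]), [np.float64(6.058795540448679e-05), np.float64(6.058795540433591e-05)])
turn deg [0.1  0.02 0.03] shift [-0.0011 -0.0025  0.0585]
```

Call:
{"op": "jog_arm", "data": {"deltas": [[[0,0,0],[-0.0014,-0.0013,0.015],0.03],[[0,0,0],[-0.0014,-0.0013,0.03],0.03],[[0,0,0],[-0.0014,-0.0013,0.045],0.03],[[0,0,0],[-0.0014,-0.0013,0.057],0.03],[[0,0,0],[-0.0014,-0.0013,0.057],0.03],[[0,0,0],[-0.0014,-0.0013,0.057],0.03],[[0,0,0],[-0.0014,-0.0013,0.057],0.03]], "squeeze": 25}}

```text
t: 2.92
tool_pos: [0.5405, 0.2343, 0.1941]
tool_rot: [1.463, 2.779, 0.001]
contact_force: [0.2, 0.4, 0.7]
opening: 0.0301
```

```bash
python3 - <<'E'
from h import *
o=ctrl.get_obs();print(yaw(o),o['tool_pos'],o['contact_force'])
im=get_image('wrist');save('w3',im,(130,130,390,320),3)
E
```

```text
(np.float64(124.45604210473428), np.float64(0.06054945430553982)) [0.54048854 0.23427323 0.19405414] [0.22286597 0.35948495 0.74561676]
```

View pics/w3.png

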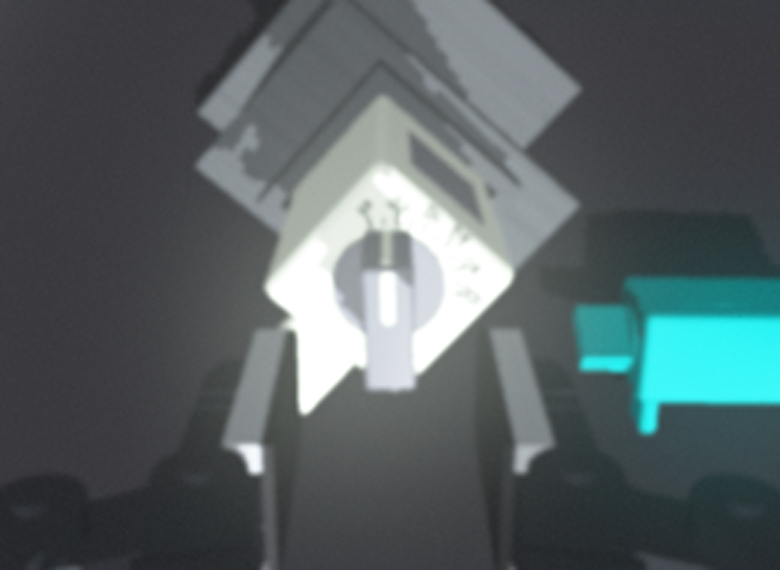

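Call:
{"op": "jog_arm", "data": {"deltas": [[[0,0,0],[0,0,0],0.02],[[0,0,0],[0,0,0],0.012],[[0,0,0],[0,0,0],0.005],[[0,0,0],[0,0,0],0.005],[[0,0,0],[0,0,0],0.005],[[0,0,0],[0,0,0],0.005]], "squeeze": 25}}

```text
t: 3.47
tool_pos: [0.5401, 0.2342, 0.1935]
tool_rot: [1.463, 2.78, 0.0]
contact_force: [-0.2, -0.3, 0.2]
opening: 0.0052
```

```bash
python3 - <<'E'
from h import *
o=ctrl.get_obs();print(yaw(o),o['tool_pos'],o['contact_force'],o['wrist_torque'],o['opening'])
im=get_image('wrist');save('w4',im,(130,130,390,320),3)
E
```

```text
(np.float64(124.47229644709552), np.float64(0.008492770738778762)) [0.54012357 0.23421962 0.19349229] [-0.18557462 -0.33444225  0.16368827] [-0.01952381 -0.01540801 -0.0386985 ] 0.00515755242572737
```

View pics/w4.png

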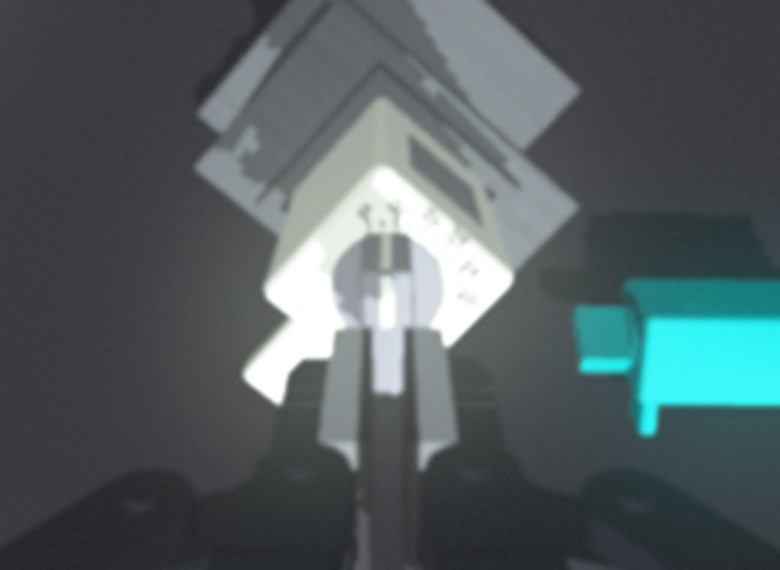

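Opening reads just as commanded (5 mm) though the bar is 10 mm; I'll command fully shut to see where the fingers stop.

Call:
{"op": "jog_arm", "data": {"deltas": [[[0,0,0],[0,0,0],0],[[0,0,0],[0,0,0],0],[[0,0,0],[0,0,0],0],[[0,0,0],[0,0,0],0]], "squeeze": 25}}

```text
t: 3.85
tool_pos: [0.5401, 0.2342, 0.1934]
tool_rot: [-1.463, -2.78, 0.0]
contact_force: [0.5, 0.3, -0.7]
opening: -0.0002
```

```bash
python3 - <<'E'
from h import *
o=ctrl.get_obs();print(yaw(o),o['tool_pos'],o['contact_force'],o['wrist_torque'],o['opening'])
im=get_image('wrist');save('w5',im,(130,130,390,320),3)
E
```

```text
(np.float64(124.47351935934974), np.float64(0.006994450755140047)) [0.54007116 0.23417425 0.19335298] [ 0.51966607  0.31292663 -0.68801258] [-0.03556541 -0.00081699  0.01698586] -0.00021272397752781518
```

View pics/w5.png

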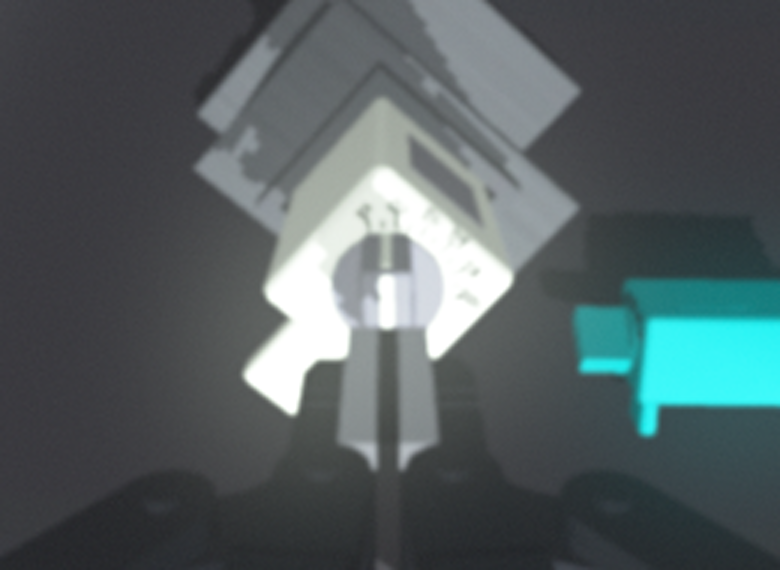

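The fingers closed fully without touching the bar and pass over it, so the tips must be higher than assumed. I'll check from the side camera.

```bash
python3 - <<'E'
from h import *
o=ctrl.get_obs();print(o['tool_pos'])
im=get_image('side');save('s5',im,(215,70,315,170),6)
print(proj(cam('side'),o['tool_pos']),proj(cam('side'),o['tool_pos']+[0,0,.03]))
E
```

```text
[0.5400953  0.23419556 0.19339469]
[258.82491258 135.21226031] [258.72500627 125.45206138]
```

View pics/s5.png

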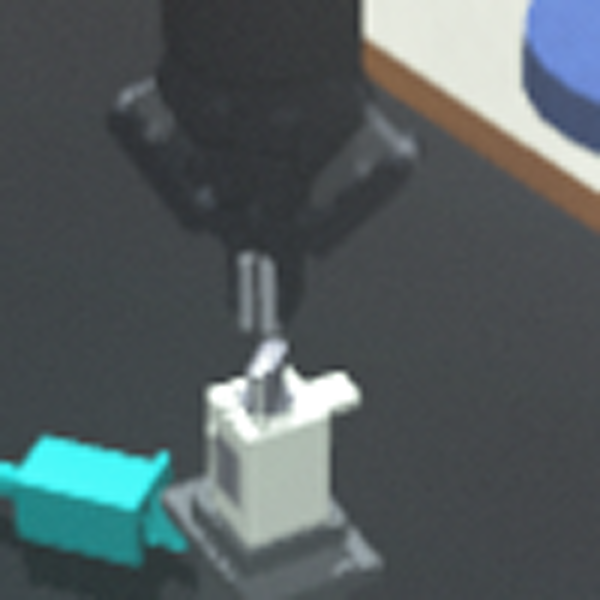

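The side view shows shut fingertips at (258.5,125.3)px, just above the bar. That puts the real tips about 30 mm behind the reported TCP, and the wrist-image scale agrees (33 mm). I'll go down about 27 mm more, gently.

Call:
{"op": "jog_arm", "data": {"deltas": [[[0,0,0],[0,0,0],0.015],[[0,0,0],[0,0,0],0.03],[[0,0,0],[0,0,0],0.03],[[0,0,0],[0,0,0],0.03],[[0,0,0],[0,0,0.008],0.03],[[0,0,0],[0,0,0.016],0.03],[[0,0,0],[0,0,0.022],0.03],[[0,0,0],[0,0,0.027],0.03],[[0,0,0],[0,0,0.027],0.03],[[0,0,0],[0,0,0.027],0.03]], "squeeze": 25}}

```text
t: 4.78
tool_pos: [0.5397, 0.2341, 0.1655]
tool_rot: [-1.463, -2.779, 0.002]
contact_force: [0.2, 0.6, 0.2]
opening: 0.03
```

```bash
python3 - <<'E'
from h import *
o=ctrl.get_obs();print(yaw(o),o['tool_pos'],o['contact_force'],o['wrist_torque'],o['opening'])
im=get_image('wrist');a=cv2.resize(im[130:320,130:390],None,fx=2,fy=2)
im=get_image('side');b=cv2.resize(im[70:165,235:320],None,fx=4,fy=4)
cv2.imwrite('pics/m6.png',np.hstack([a[:380],b[:380,:270]])[:,:,::-1])
E
```

```text
(np.float64(124.47466159924602), np.float64(0.08394581910489102)) [0.53966014 0.23407288 0.16554301] [0.16001998 0.61671396 0.23057491] [-0.04434422 -0.02084694 -0.06124138] 0.03002652245240494
```

View pics/m6.png

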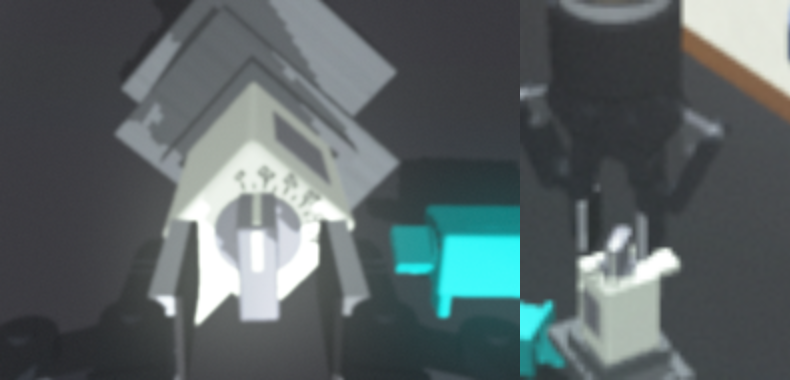

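Call:
{"op": "jog_arm", "data": {"deltas": [[[0,0,0],[0,0,0],0.02],[[0,0,0],[0,0,0],0.014],[[0,0,0],[0,0,0],0.008],[[0,0,0],[0,0,0],0.005],[[0,0,0],[0,0,0],0.005],[[0,0,0],[0,0,0],0.005]], "squeeze": 25}}

```text
t: 5.38
tool_pos: [0.5404, 0.2343, 0.167]
tool_rot: [1.463, 2.779, 0.001]
contact_force: [0.5, 0.1, 1.6]
opening: 0.0094
```

```bash
python3 - <<'E'
from h import *
o=ctrl.get_obs();print(yaw(o),o['tool_pos'],o['contact_force'],o['wrist_torque'],o['opening'])
im=get_image('wrist');save('w7',im,(130,130,390,320),3)
E
```

```text
(np.float64(124.47371886386854), np.float64(0.06008605312302215)) [0.5404232  0.23430907 0.16698732] [0.47709033 0.08297269 1.58544798] [0.02471341 0.03363994 0.02602809] 0.009409625596925283
```

View pics/w7.png

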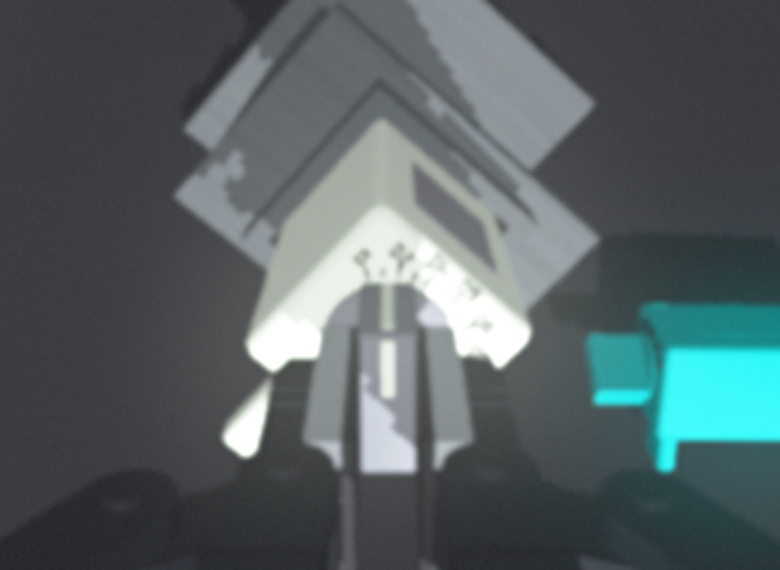

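Gripped: opening 9.4 mm, bar between the pads. Now I turn clockwise from tool yaw 124.5° to about 70.5°.

Call:
{"op": "jog_arm", "data": {"deltas": [[[0,0,5],[0,0,-0.0005],0.005],[[0,0,10],[0,0,-0.0005],0.005],[[0,0,15],[0,0,-0.0005],0.005],[[0,0,20],[0,0,-0.0005],0.005],[[0,0,25],[0,0,-0.0005],0.005],[[0,0,30],[0,0,-0.0005],0.005],[[0,0,35],[0,0,-0.0005],0.005],[[0,0,40],[0,0,-0.0005],0.005],[[0,0,45],[0,0,-0.0005],0.005],[[0,0,50],[0,0,-0.0005],0.005],[[0,0,54],[0,0,-0.0005],0.005],[[0,0,54],[0,0,-0.0005],0.005]], "squeeze": 25}}

```text
t: 6.43
tool_pos: [0.5401, 0.2347, 0.1671]
tool_rot: [-2.566, -1.811, -0.001]
contact_force: [-0.9, 1.5, 2.3]
opening: 0.0096
```

Call:
{"op": "jog_arm", "data": {"deltas": [[[0,0,0],[0,0,0],0.005],[[0,0,0],[0,0,0],0.005],[[0,0,0],[0,0,0],0.005]], "squeeze": 25}}

```text
t: 6.68
tool_pos: [0.5401, 0.2345, 0.1672]
tool_rot: [-2.565, -1.814, -0.001]
contact_force: [-0.5, 2.3, 2.4]
opening: 0.0094
```

```bash
python3 - <<'E'
from h import *
o=ctrl.get_obs();print(yaw(o),o['tool_pos'],o['contact_force'],o['wrist_torque'],o['opening'])
im=get_image('wrist');save('w8',im,(130,130,390,320),3)
E
```

```text
(np.float64(70.53747523924821), np.float64(0.034970438202608714)) [0.54013226 0.23447521 0.16715619] [-0.49372132  2.25428403  2.3533642 ] [ 0.38155251  0.05301132 -0.00164883] 0.009371238498104185
```

View pics/w8.png

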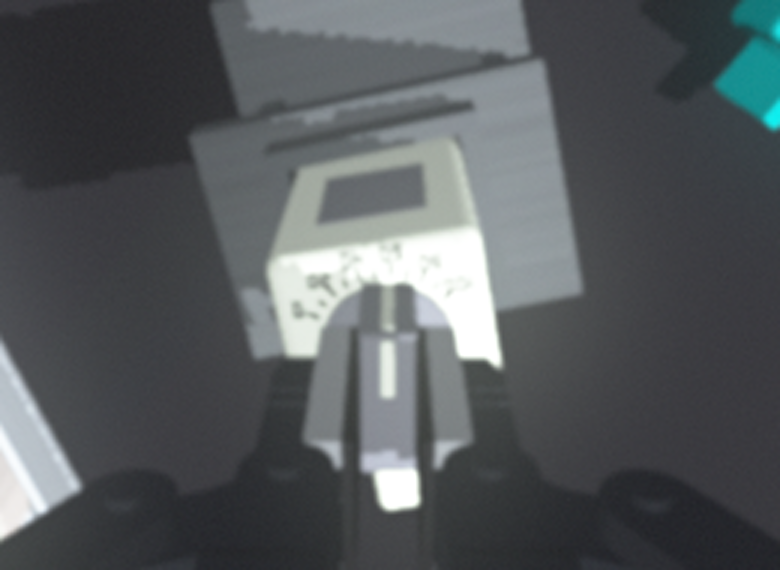

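```bash
python3 - <<'E'
from h import *
o=ctrl.get_obs();cm=cam('wrist',o)
def ang(a,b,z):
    p=[atz(cm,129.7+x/3,129.7+y/3,z) for x,y in (a,b)];d=p[1]-p[0];return np.degrees(np.arctan2(d[1],d[0])),np.linalg.norm(d),p
print(ang((273,262),(482,230),.19)); print(ang((190,135),(545,60),.12));print(ang((482,230),(502,365),.19))
print(ang((298,170),(458,140),.135))
save('w8c',get_image('wrist'),(215,190,300,260),9)
E
```

```text
(np.float64(79.80806463923022), np.float64(0.03819295391441326), [array([0.51765781, 0.22020576, 0.19      ]), array([0.52441591, 0.25779605, 0.19      ])])
(np.float64(82.61928484772437), np.float64(0.09006215144901207), [array([0.50275871, 0.19498137, 0.12      ]), array([0.51432826, 0.28429731, 0.12      ])])
(np.float64(-9.824057559437488), np.float64(0.027469292518795114), [array([0.52441591, 0.25779605, 0.19      ]), array([0.5514824 , 0.25310915, 0.19      ])])
(np.float64(81.50535037104888), np.float64(0.03846785080703858), [array([0.51661591, 0.220108  , 0.135     ]), array([0.52229827, 0.25815384, 0.135     ])])
```

View pics/w8c.png

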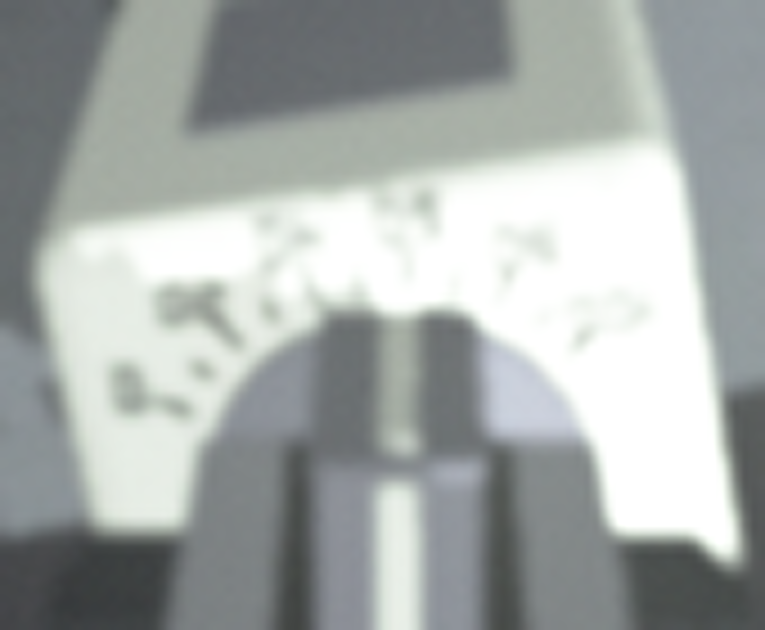

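The pointer faces the "60" numeral; the measured angle gives about 58. I'll add 1.5°, then open.

Call:
{"op": "jog_arm", "data": {"deltas": [[[0,0,1.5],[0,0,0],0.005],[[0,0,1.5],[0,0,0],0.005],[[0,0,1.5],[0,0,0],0.005],[[0,0,1.5],[0,0,0],0.005],[[0,0,1.5],[0,0,0],0.015],[[0,0,1.5],[0,0,0],0.03],[[0,0,1.5],[0,0,0],0.04],[[0,0,1.5],[0,0,0],0.04],[[0,0,1.5],[0,0,-0.03],0.04],[[0,0,1.5],[0,0,-0.06],0.05],[[0,0,1.5],[0,0,-0.06],0.05],[[0,0,1.5],[0,0,-0.06],0.05]], "squeeze": 25}}

```text
t: 7.78
tool_pos: [0.5415, 0.2344, 0.2296]
tool_rot: [2.588, 1.778, 0.007]
contact_force: [0.4, -0.3, -0.3]
opening: 0.0501
```

```bash
python3 - <<'E'
from h import *
o=ctrl.get_obs();print(yaw(o),o['tool_pos'],o['contact_force'],o['opening'])
im=get_image('wrist');np.save('pics/w9.npy',im);np.save('pics/o9.npy',np.r_[o['tool_pos'],o['tool_rot']]);save('w9',im,(200,140,330,240),6)
E
```

```text
(np.float64(68.97152987205733), np.float64(0.27693338658995476)) [0.54149456 0.23442227 0.2296337 ] [ 0.37249068 -0.29759703 -0.34922418] 0.05009517969388752
```

View pics/w9.png

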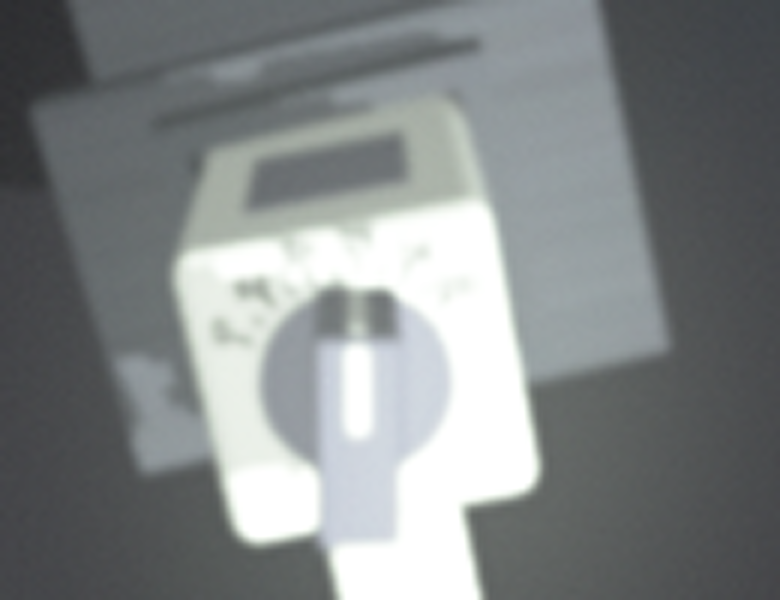

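```bash
python3 - <<'E'
from h import *
v=np.load('pics/o9.npy');cm=cam('wrist',dict(tool_pos=v[:3],tool_rot=v[3:]))
P=lambda x,y,z=.19:atz(cm,199.6+x/6,139.6+y/6,z)
q=[P(172,262),P(492,200),P(544,484),P(240,550)]
print(np.round(q,4),np.mean(q,0))
a=lambda p,q:np.degrees(np.arctan2(*(q-p)[[1,0]]))
print(a(q[0],q[1])-90,a(q[1],q[2]),a(q[0],q[3]),a(q[3],q[2])-90)
b=[P(316,340,.212),P(320,545,.212),P(400,340,.212),P(396,540,.212)]
print('bar',a(b[0],b[1]),a(b[2],b[3]),np.mean(b,0))
print(a(P(33,100,.12),P(598,0,.12))-90)
o=ctrl.get_obs();print(o['tool_pos'],yaw(o))
E
```

```text
[[0.5172 0.2197 0.19  ]
 [0.5239 0.2588 0.19  ]
 [0.5614 0.2524 0.19  ]
 [0.556  0.2128 0.19  ]] [0.5396029  0.23592904 0.19      ]
-9.74642042249181 -9.697784805599849 -9.968703689658756 -7.777394452190734
bar -20.368627760226218 -21.703474256118014 [0.53933126 0.2354196  0.212     ]
-11.004647100621668
[0.54042114 0.23416236 0.22746835] (np.float64(68.97214262566267), np.float64(0.0739479251840149))
```

Dial now measures about 60 (bar yaw −21°, handle −9.3°). Next, grip the handle's y faces.

```bash
python3 - <<'E'
from h import *
delta([.5402,.2348,.2275],81);delta([.5402,.2348,.123],81)
E
```

```text
turn deg [  0.07  -0.02 -12.03] shift [ 0.0005 -0.0004 -0.    ]
turn deg [  0.07  -0.02 -12.03] shift [ 0.0005 -0.0006  0.1045]
```

Call:
{"op": "jog_arm", "data": {"deltas": [[[0,0,-6],[0.0005,-0.0005,0],0.07],[[0,0,-12],[0.0005,-0.0005,0],0.07],[[0,0,-12],[0.0005,-0.0005,0],0.07],[[0,0,-12],[0.0005,-0.0005,0.015],0.07],[[0,0,-12],[0.0005,-0.0005,0.03],0.07],[[0,0,-12],[0.0005,-0.0005,0.045],0.07],[[0,0,-12],[0.0005,-0.0005,0.06],0.07],[[0,0,-12],[0.0005,-0.0005,0.075],0.07],[[0,0,-12],[0.0005,-0.0005,0.075],0.07],[[0,0,-12],[0.0005,-0.0005,0.075],0.07]], "squeeze": 30}}

```text
t: 8.67
tool_pos: [0.5384, 0.2344, 0.1498]
tool_rot: [-2.39, -2.037, 0.006]
contact_force: [-0.6, -0.7, 0.2]
opening: 0.0702
```

```bash
python3 - <<'E'
from h import *
o=ctrl.get_obs();print(yaw(o),o['tool_pos'],o['contact_force'],o['opening'])
im=get_image('wrist');a=cv2.resize(im[130:320,130:390],None,fx=2,fy=2)
im=get_image('side');b=cv2.resize(im[70:165,235:320],None,fx=4,fy=4)
cv2.imwrite('pics/m10.png',np.hstack([a[:380],b[:380,:270]])[:,:,::-1])
E
```

```text
(np.float64(80.87428903184609), np.float64(0.23825195393965767)) [0.53844779 0.23439461 0.14980686] [-0.63721721 -0.73192657  0.19673996] 0.07024730529413824
```

View pics/m10.png

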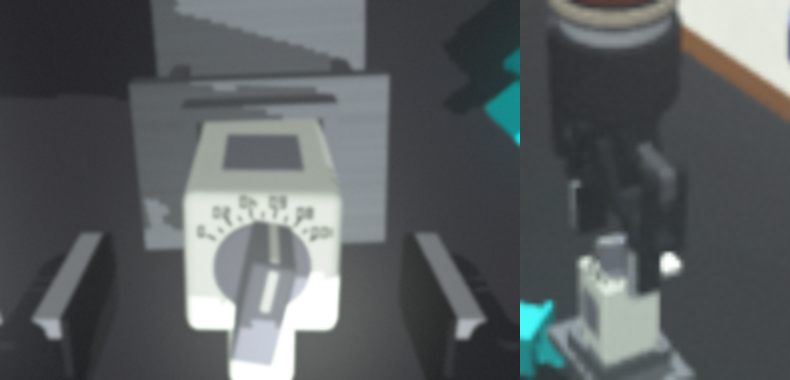

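The pointer reads 60 against the printed scale, and the handle is 0.8 mm off the jaw centre. I'll continue down.

Call:
{"op": "jog_arm", "data": {"deltas": [[[0,0,0],[0.0008,0.001,0.009],0.07],[[0,0,0],[0.0008,0.001,0.018],0.07],[[0,0,0],[0.0008,0.001,0.027],0.07],[[0,0,0],[0.0008,0.001,0.027],0.07],[[0,0,0],[0.0008,0.001,0.027],0.07],[[0,0,0],[0.0008,0.001,0.027],0.07]], "squeeze": 30}}

```text
t: 9.27
tool_pos: [0.5409, 0.2355, 0.1248]
tool_rot: [-2.389, -2.04, 0.0]
contact_force: [-0.4, 0.4, 0.1]
opening: 0.07
```

```bash
python3 - <<'E'
from h import *
o=ctrl.get_obs();print(yaw(o),o['tool_pos'],o['contact_force'],o['opening'])
im=get_image('wrist');a=cv2.resize(im[130:320,130:390],None,fx=2,fy=2)
im=get_image('side');b=cv2.resize(im[70:165,235:320],None,fx=4,fy=4)
cv2.imwrite('pics/m11.png',np.hstack([a[:380],b[:380,:270]])[:,:,::-1])
E
```

```text
(np.float64(80.97031545751294), np.float64(0.016400597486541612)) [0.54085483 0.23546311 0.12476403] [-0.37186404  0.40156009  0.06920164] 0.07004149185595986
```

View pics/m11.png

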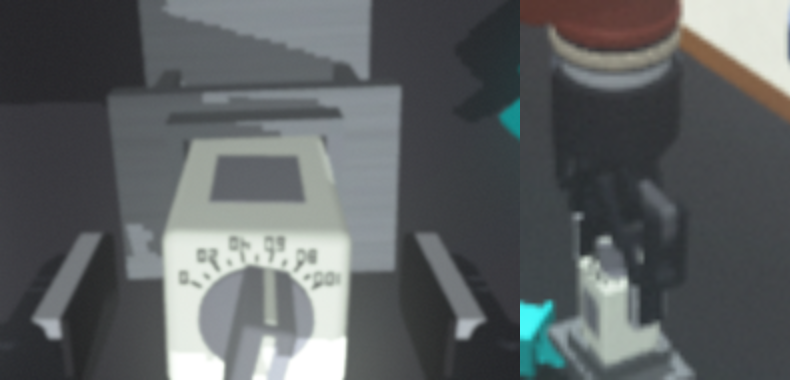

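Call:
{"op": "jog_arm", "data": {"deltas": [[[0,0,0],[0,0,0],0.06],[[0,0,0],[0,0,0],0.052],[[0,0,0],[0,0,0],0.046],[[0,0,0],[0,0,0],0.042],[[0,0,0],[0,0,0],0.038],[[0,0,0],[0,0,0],0.03],[[0,0,0],[0,0,0],0.03],[[0,0,0],[0,0,0],0.03]], "squeeze": 45}}

```text
t: 10.03
tool_pos: [0.5411, 0.2355, 0.1253]
tool_rot: [2.389, 2.039, 0.001]
contact_force: [0.6, -2.2, 2.4]
opening: 0.0395
```

```bash
python3 - <<'E'
from h import *
o=ctrl.get_obs();print(yaw(o),o['tool_pos'],o['contact_force'],o['wrist_torque'],o['opening'])
im=get_image('wrist');a=cv2.resize(im[130:320,130:390],None,fx=2,fy=2)
im=get_image('side');b=cv2.resize(im[70:165,235:320],None,fx=4,fy=4)
cv2.imwrite('pics/m12.png',np.hstack([a[:380],b[:380,:270]])[:,:,::-1])
E
```

```text
(np.float64(80.9717518189773), np.float64(0.029138619838756024)) [0.54111678 0.23546347 0.12526459] [ 0.55252419 -2.24194037  2.43869256] [-0.06464024  0.04109331 -0.03087579] 0.03954493391579016
```

View pics/m12.png

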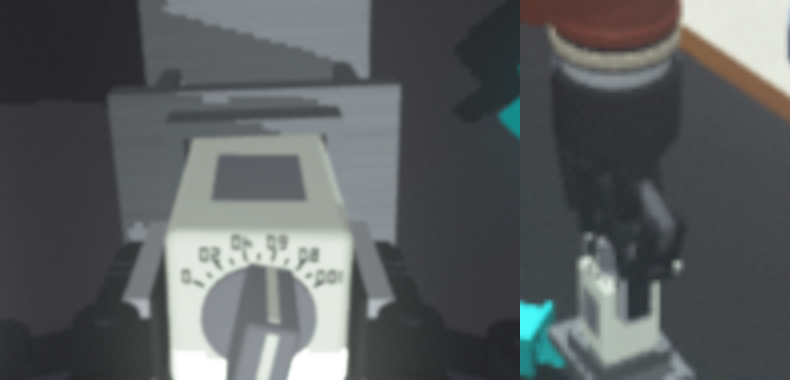

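Handle gripped (39.5 mm). Lift straight up, 150 mm.

Call:
{"op": "jog_arm", "data": {"deltas": [[[0,0,0],[0,0,-0.01],0.03],[[0,0,0],[0,0,-0.02],0.03],[[0,0,0],[0,0,-0.035],0.03],[[0,0,0],[0,0,-0.05],0.03],[[0,0,0],[0,0,-0.065],0.03],[[0,0,0],[0,0,-0.08],0.03],[[0,0,0],[0,0,-0.095],0.03],[[0,0,0],[0,0,-0.11],0.03],[[0,0,0],[0,0,-0.125],0.03],[[0,0,0],[0,0,-0.14],0.03],[[0,0,0],[0,0,-0.15],0.03],[[0,0,0],[0,0,-0.15],0.03]], "squeeze": 45}}

```text
t: 11.13
tool_pos: [0.5421, 0.2359, 0.2787]
tool_rot: [2.388, 2.038, 0.007]
contact_force: [0.6, -0.1, -1.5]
opening: 0.0396
```

```bash
python3 - <<'E'
from h import *
o=ctrl.get_obs();print(yaw(o),o['tool_pos'],o['contact_force'],o['wrist_torque'],o['opening'])
im=get_image('wrist');a=cv2.resize(im[130:320,130:390],None,fx=2,fy=2)
im=get_image('side');b=cv2.resize(im[20:165,215:320],None,fx=3,fy=3);c=cam('side');print(proj(c,[.541,.2355,.165]))
save('s13',im,(200,20,320,180),4)
cv2.imwrite('pics/m13.png',a[:,:,::-1])
E
```

```text
(np.float64(80.97596675743621), np.float64(0.29483096809083176)) [0.54211476 0.23589728 0.27871007] [ 0.60993234 -0.0874657  -1.53582716] [ 0.00688284 -0.0251916  -0.03335786] 0.039550059875717296
[258.9090351  143.68533367]
```

View pics/m13.png

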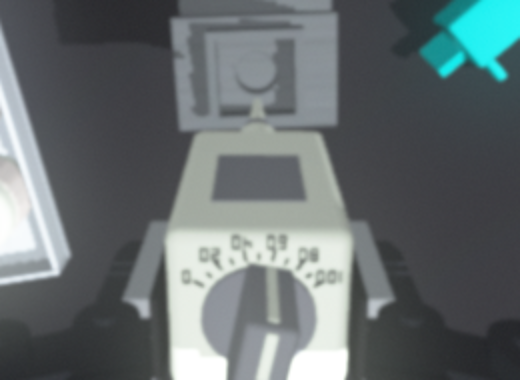

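View pics/s13.png

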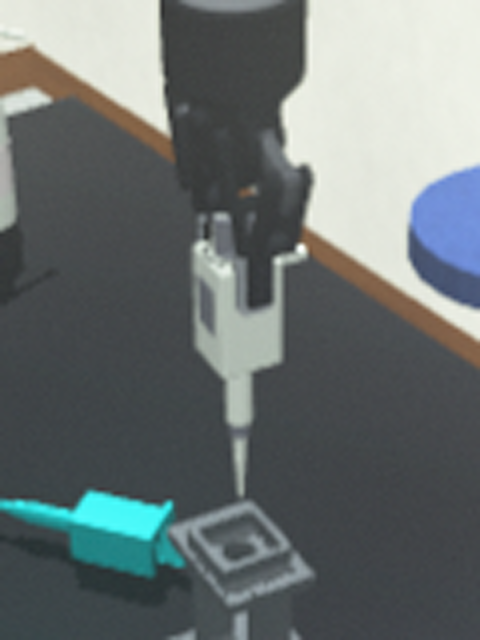

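Pipette is out and upright, tip at (260,144)px as predicted. Now the carry to above the vial.

```bash
python3 - <<'E'
from h import *
delta([.431,-.262,.2787],81)
E
```

```text
turn deg [ 0.01 -0.01 -0.02] shift [-0.5086 -0.0306 -0.0037]
```

Call:
{"op": "jog_arm", "data": {"deltas": [[[0,0,0],[-0.01,-0.001,0],0.03],[[0,0,0],[-0.025,-0.002,0],0.03],[[0,0,0],[-0.045,-0.003,0],0.03],[[0,0,0],[-0.068,-0.004,0],0.03],[[0,0,0],[-0.092,-0.006,0],0.03],[[0,0,0],[-0.117,-0.007,0],0.03],[[0,0,0],[-0.142,-0.009,0],0.03],[[0,0,0],[-0.167,-0.01,0],0.03],[[0,0,0],[-0.192,-0.012,0],0.03],[[0,0,0],[-0.217,-0.013,0],0.03],[[0,0,0],[-0.242,-0.015,0],0.03],[[0,0,0],[-0.267,-0.016,0],0.03]]}}

```text
t: 12.23
tool_pos: [0.4815, -0.0277, 0.2738]
tool_rot: [-2.389, -2.038, 0.002]
contact_force: [0.2, 1.0, -2.0]
opening: 0.0392
```

Call:
{"op": "jog_arm", "data": {"deltas": [[[0,0,0],[-0.025,-0.0015,0],0.03],[[0,0,0],[-0.05,-0.003,0],0.03],[[0,0,0],[-0.075,-0.0045,0],0.03],[[0,0,0],[-0.1,-0.006,0],0.03],[[0,0,0],[-0.125,-0.0075,0],0.03],[[0,0,0],[-0.15,-0.009,0],0.03],[[0,0,0],[-0.175,-0.01,0],0.03],[[0,0,0],[-0.2,-0.012,0],0.03],[[0,0,0],[-0.22,-0.013,0],0.03],[[0,0,0],[-0.234,-0.014,0],0.03],[[0,0,0],[-0.242,-0.0145,0],0.03],[[0,0,0],[-0.242,-0.0145,0],0.03]]}}

```text
t: 13.23
tool_pos: [0.4294, -0.2637, 0.2739]
tool_rot: [-2.391, -2.035, 0.001]
contact_force: [-0.8, -0.1, -2.3]
opening: 0.0394
```

Call:
{"op": "jog_arm", "data": {"deltas": [[[0,0,0],[0,0,0],0.03],[[0,0,0],[0,0,0],0.03],[[0,0,0],[0,0,0],0.03],[[0,0,0],[0,0,0],0.03]]}}

```text
t: 13.57
tool_pos: [0.4311, -0.2617, 0.275]
tool_rot: [2.388, 2.041, 0.0]
contact_force: [0.2, 0.5, -2.1]
opening: 0.0392
```

```bash
python3 - <<'E'
from h import *
o=ctrl.get_obs();print(yaw(o),o['tool_pos'],o['opening'])
s=get_image('side');t=get_image('top');save('s14',s,(310,200,430,380),4);save('t14',t,s=1.5);save('w14',get_image('wrist'),s=1.5)
print(proj(cam('side'),o['tool_pos']-[0,0,.11]))
E
```

```text
(np.float64(81.04601637504265), np.float64(0.0060651639389031845)) [ 0.43112109 -0.26169797  0.27496411] 0.03919175368874917
[374.41028252 312.84921818]
```

View pics/s14.png

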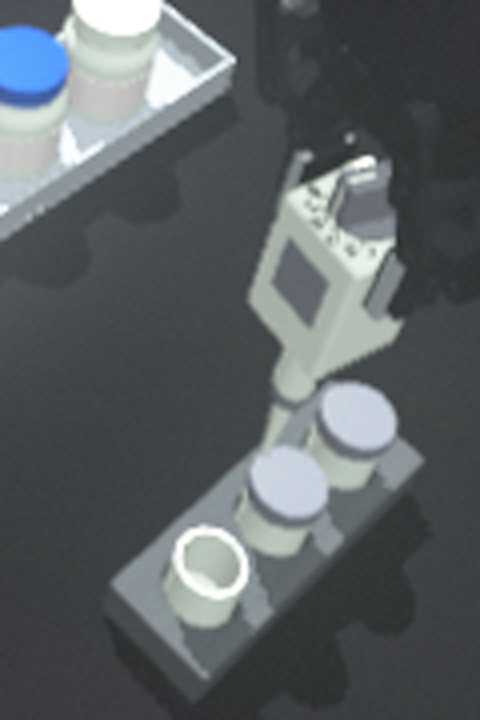

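View pics/t14.png

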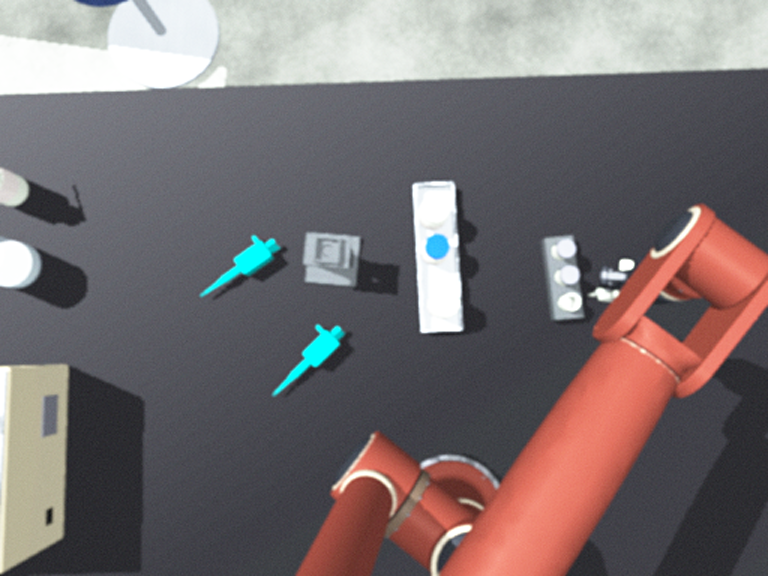

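View pics/w14.png

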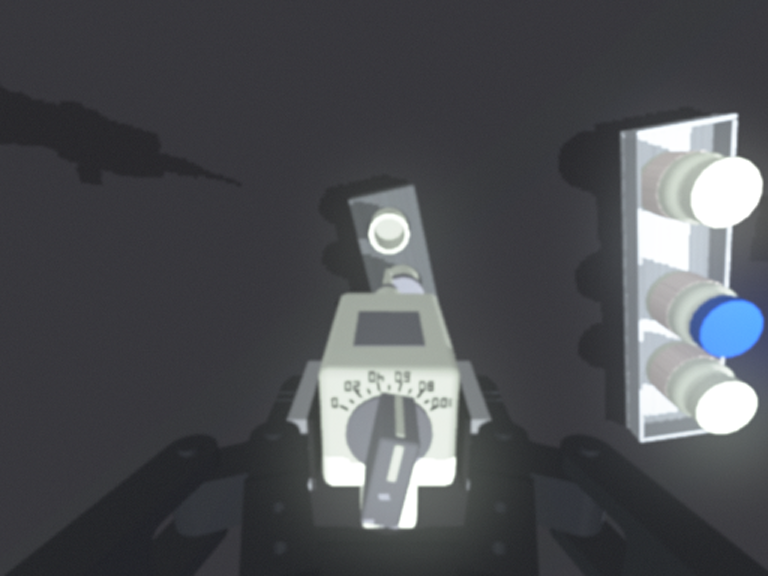

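```bash
python3 - <<'E'
from h import *
o=ctrl.get_obs();cm=cam('wrist',o)
im=get_image('wrist');save('w15',im,(230,125,290,180),10)
print(o['tool_pos'],proj(cm,[.429,-.262,.06]),atz(cm,259.3,152.7,.06))
print(tri([ray(cm,259.3,152.7),ray(cam('side'),362.3,340.1),ray(cam('top'),381.2,200.6)]))
E
```

```text
[ 0.43113836 -0.2619893   0.27499676] [258.53075136 156.96826993] [ 0.42368695 -0.26015995  0.06      ]
(array([ 0.42701351, -0.26149006,  0.06113809]), [np.float64(0.003727757870991714), np.float64(0.0012273802608124625), np.float64(0.002575807829366974)])
```

View pics/w15.png

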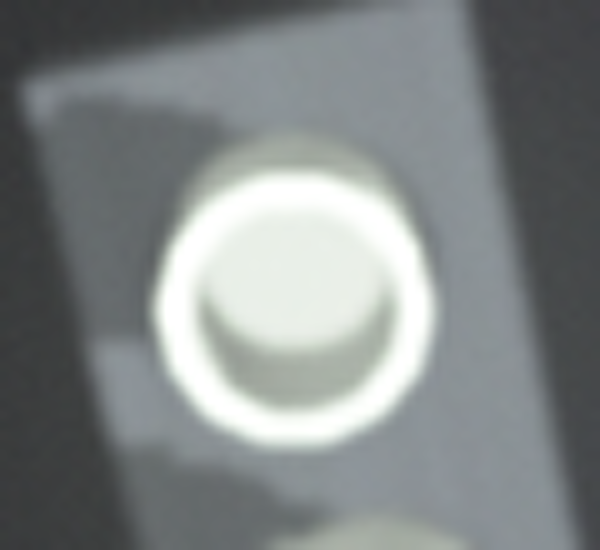

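Call:
{"op": "jog_arm", "data": {"deltas": [[[0,0,0],[0,-0.0023,0.015],0.03],[[0,0,0],[0,-0.0023,0.03],0.03],[[0,0,0],[0,-0.0023,0.045],0.03],[[0,0,0],[0,-0.0023,0.058],0.03],[[0,0,0],[0,-0.0023,0.066],0.03],[[0,0,0],[0,-0.0023,0.07],0.03],[[0,0,0],[0,-0.0023,0.07],0.03],[[0,0,0],[0,-0.0023,0.07],0.03],[[0,0,0],[0,-0.0023,0.07],0.03],[[0,0,0],[0,-0.0023,0.07],0.03]]}}

```text
t: 14.6
tool_pos: [0.4292, -0.2625, 0.2061]
tool_rot: [2.388, 2.039, 0.001]
contact_force: [0.5, -0.1, -1.2]
opening: 0.0391
```

```bash
python3 - <<'E'
from h import *
o=ctrl.get_obs();print(yaw(o),o['tool_pos'],o['contact_force'],o['opening'])
s=get_image('side');save('s16',s,(320,230,420,380),5.3);t=get_image('top');save('t16',t,(350,145,430,220),8)
p=o['tool_pos']-[0,0,.11];print(p,proj(cam('side'),p),proj(cam('top'),p),proj(cam('side'),[.429,-.262,.06]))
E
```

```text
(np.float64(80.9745134436125), np.float64(0.10689265060651425)) [ 0.42915617 -0.26245779  0.20607815] [ 0.52449019 -0.06681225 -1.16579153] 0.03905587715901719
[ 0.42915617 -0.26245779  0.09607815] [366.29881491 331.72877265] [384.9398469  199.77611037] [362.46419285 340.01212838]
```

View pics/s16.png

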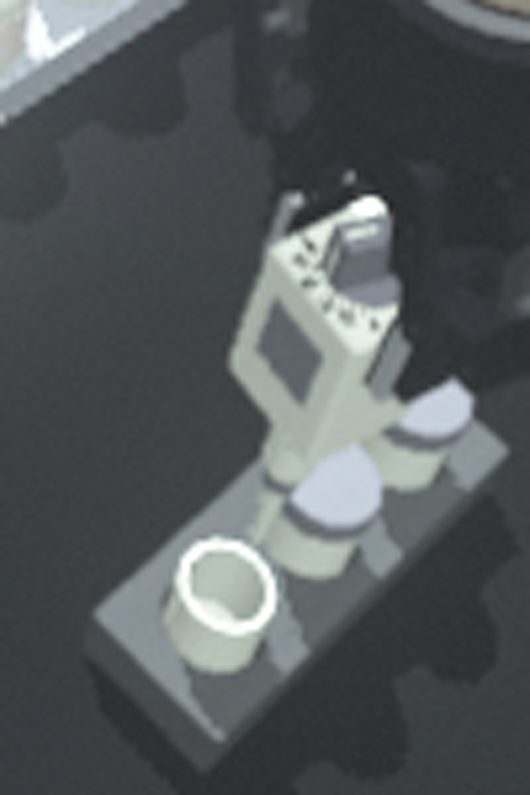

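View pics/t16.png

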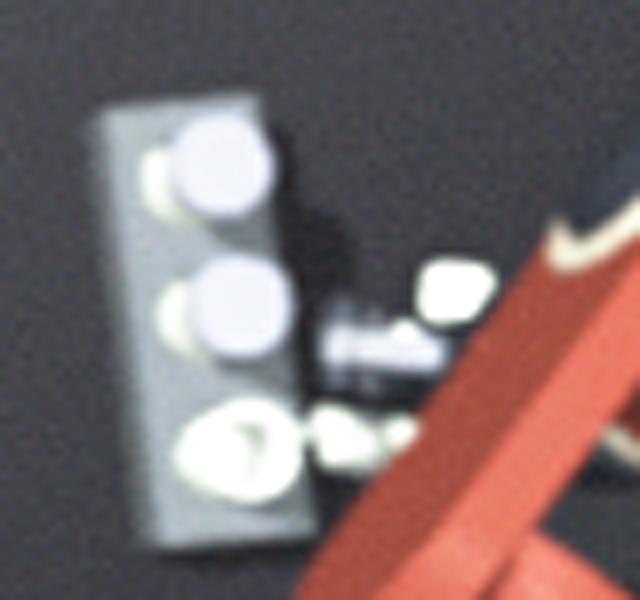

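Call:
{"op": "jog_arm", "data": {"deltas": [[[0,0,0],[0.0008,-0.0003,0.006],0.03],[[0,0,0],[0.0008,-0.0003,0.012],0.03],[[0,0,0],[0.0008,-0.0003,0.018],0.03],[[0,0,0],[0.0008,-0.0003,0.023],0.03],[[0,0,0],[0.0008,-0.0003,0.023],0.03],[[0,0,0],[0.0008,-0.0003,0.023],0.03],[[0,0,0],[0.0008,-0.0003,0.023],0.03],[[0,0,0],[0.0008,-0.0003,0.023],0.03],[[0,0,0],[0.0008,-0.0003,0.023],0.03]]}}

```text
t: 15.45
tool_pos: [0.4287, -0.2614, 0.1824]
tool_rot: [2.389, 2.039, 0.0]
contact_force: [0.2, 0.4, -1.7]
opening: 0.0392
```

```bash
python3 - <<'E'
from h import *
o=ctrl.get_obs();print(yaw(o),o['tool_pos'],o['contact_force'],o['opening'],np.abs(o['dq']).max())
ims=[get_image('side').astype(float) for _ in range(4)]
save('s17',np.mean(ims,0).astype(np.uint8),(335,305,395,360),10);
ims=[get_image('top').astype(float) for _ in range(4)]
save('t17',np.mean(ims,0).astype(np.uint8),(360,180,420,220),12);save('w17',get_image('wrist'),(130,100,390,350),2.4)
p=o['tool_pos']-[0,0,.11];print(p);
for z in (0,.04,.08): print(proj(cam('side'),p+[0,0,z]),proj(cam('top'),p+[0,0,z]))
E
```

```text
(np.float64(80.97060832945995), np.float64(0.04691798373170919)) [ 0.42869538 -0.26144822  0.18238252] [ 0.20103928  0.43945706 -1.68308527] 0.039225591897461845 0.0027385113496404406
[ 0.42869538 -0.26144822  0.07238252]
[363.33706087 337.04304112] [382.11803575 200.5774946 ]
[367.41789365 327.42007529] [386.38866824 199.48427904]
[371.8458458  316.97857117] [390.96530198 198.31273192]
```

View pics/s17.png

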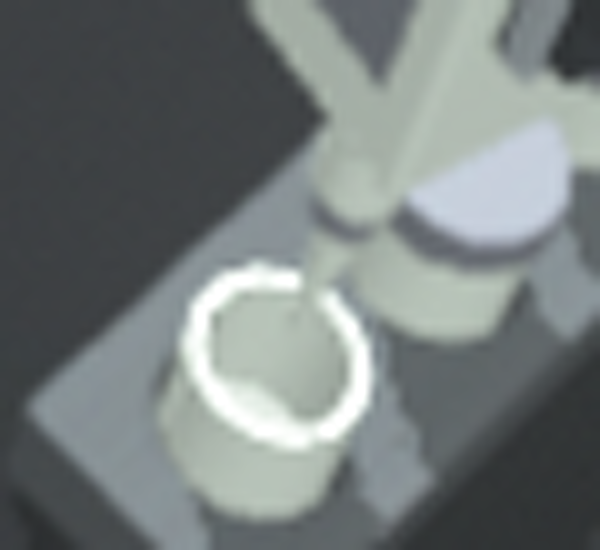

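View pics/t17.png

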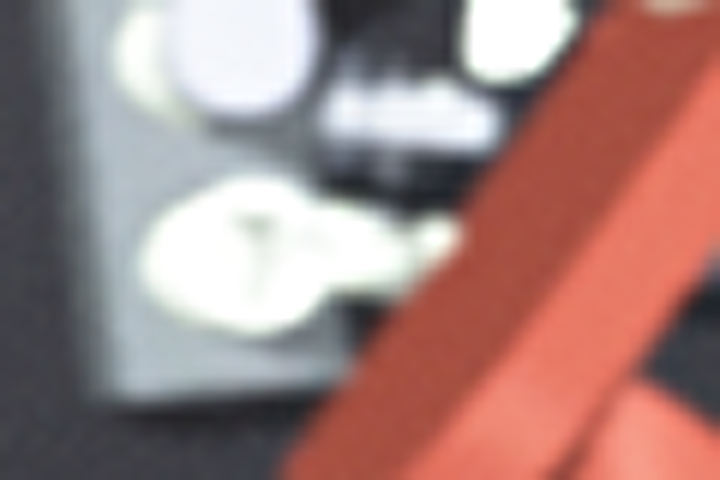

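View pics/w17.png

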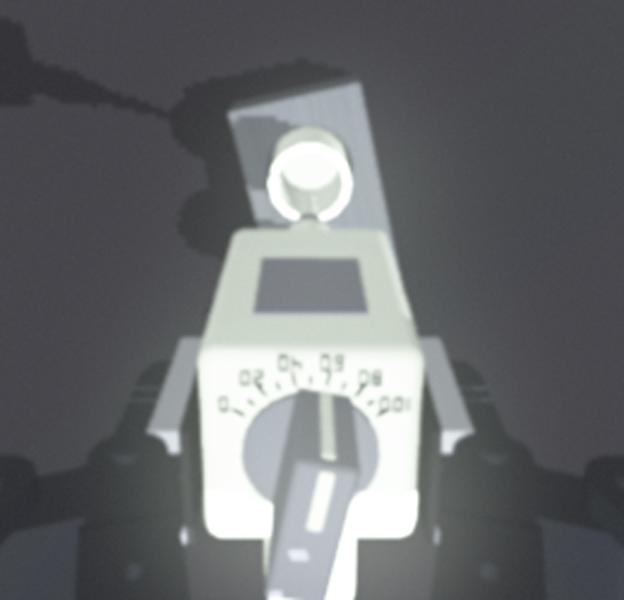

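```bash
python3 - <<'E'
from h import *
def enh(a,lo,hi): return np.clip((a-lo)/(hi-lo)*255,0,255).astype(np.uint8)
s=np.mean([get_image('side').astype(float) for _ in range(6)],0)
w=np.mean([get_image('wrist').astype(float) for _ in range(6)],0)
a=cv2.resize(enh(s[322:354,350:375],130,215),None,fx=16,fy=16,interpolation=cv2.INTER_CUBIC)
b=cv2.resize(enh(w[152:200,235:285],140,255),None,fx=8,fy=8,interpolation=cv2.INTER_CUBIC)
b=cv2.copyMakeBorder(b,0,a.shape[0]-b.shape[0],0,0,0)if a.shape[0]>b.shape[0] else b[:a.shape[0]]
print(a.shape,b.shape)
cv2.imwrite('pics/e18.png',np.hstack([a,b[:,:390]])[:,:,::-1])
o=ctrl.get_obs();print(o['tool_pos']);cm=cam('wrist',o)
p=o['tool_pos']-[0,0,.11];
for z in (0,.01,.02): print(proj(cm,p+[0,0,z]))
print(proj(cm,[.4287,-.2614,.06]))
E
```

```text
(512, 400, 3) (512, 400, 3)
[ 0.42849389 -0.26123707  0.18189799]
[258.76526092 180.50267978]
[258.76176195 183.37222934]
[258.75802643 186.43578162]
[258.64112118 177.53750319]
```

View pics/e18.png

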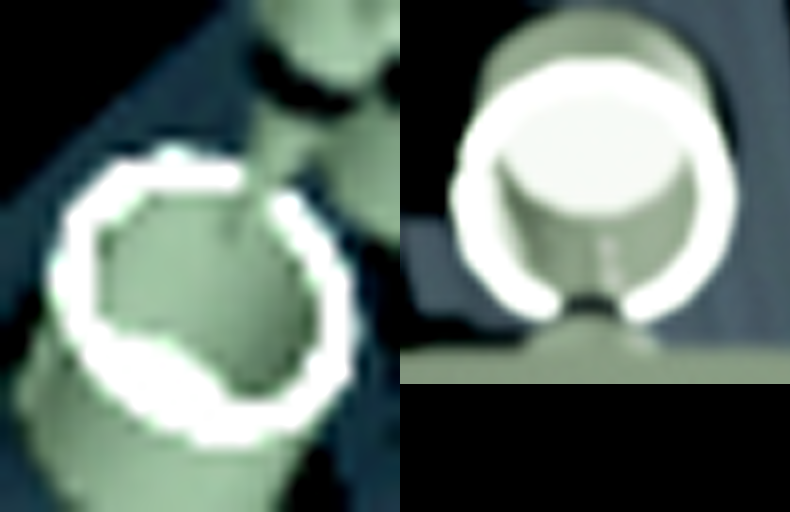

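```bash
python3 - <<'E'
from h import *
from scipy.optimize import least_squares
o=ctrl.get_obs();W=cam('wrist',o);S=cam('side');c0=np.array([.4287,-.2614,.06])
# rim centres first, per camera anchor so biases cancel
rs=np.array([350+202/16-.5,322+295/16-.5]);rw=np.array([235+195/8-.5,152+190/8-.5])
def anchor(cm,u): return atz(cm,*u,.06)
aS,aW=anchor(S,rs),anchor(W,rw);print(aS,aW)
for ts,tw in [((232,240),(206,235)),((234,232),(206,240)),((228,246),(206,230))]:
    ms=rs+(np.array(ts)-[202,295])/16;mw=rw+(np.array(tw)-[195,190])/8
    f=lambda d:np.r_[proj(S,aS+d)-ms,proj(W,aW+d)-mw]
    r=least_squares(f,[0,0,.01],x_scale=.01);print(np.round(r.x*1000,1),np.round(r.fun,2))
E
```

```text
[ 0.42858093 -0.26152472  0.06      ] [ 0.42639811 -0.26079597  0.06      ]
[3.5 0.8 9. ] [-0.01  0.   -0.    0.01]
[ 3.5  0.8 11.2] [ 0.06 -0.01  0.02 -0.03]
[3.3 0.8 7.6] [-0.01  0.   -0.    0.  ]
```

The tip measures about 3.4 mm too far in x, 0.8 mm in y and about 9–11 mm above the rim. I'll correct most of it.

Call:
{"op": "jog_arm", "data": {"deltas": [[[0,0,0],[-0.0005,-0.0012,0],0.03],[[0,0,0],[-0.001,-0.0024,0],0.03],[[0,0,0],[-0.001,-0.0024,0],0.03],[[0,0,0],[-0.001,-0.0024,0],0.03],[[0,0,0],[-0.001,-0.0024,0],0.03],[[0,0,0],[-0.001,-0.0024,0],0.03],[[0,0,0],[-0.001,-0.0024,0],0.03],[[0,0,0],[-0.001,-0.0024,0],0.03]]}}

```text
t: 17.17
tool_pos: [0.426, -0.2618, 0.1819]
tool_rot: [2.389, 2.04, 0.0]
contact_force: [-0.3, -0.3, -1.3]
opening: 0.0398
```

```bash
python3 - <<'E'
from h import *
def enh(a,lo,hi): return np.clip((a-lo)/(hi-lo)*255,0,255).astype(np.uint8)
o=ctrl.get_obs();print(o['t'],yaw(o),o['tool_pos'],o['contact_force'],o['opening'],np.abs(o['dq']).max())
s=np.mean([get_image('side').astype(float) for _ in range(6)],0)
w=np.mean([get_image('wrist').astype(float) for _ in range(6)],0)
a=cv2.resize(enh(s[322:354,350:375],140,205),None,fx=16,fy=16,interpolation=cv2.INTER_CUBIC)
b=cv2.resize(enh(w[152:200,235:283],140,255),None,fx=8,fy=8,interpolation=cv2.INTER_CUBIC)
b=cv2.copyMakeBorder(b,0,128,0,0,0)
cv2.imwrite('pics/e19.png',np.hstack([a,b])[:,:,::-1])
save('s19',s.astype(np.uint8),s=1.5);save('w19',w.astype(np.uint8),s=1.5)
E
```

```text
17.1667 (np.float64(80.97809661459449), np.float64(0.00262659670721806)) [ 0.42599415 -0.2618357   0.18192071] [-0.31418189 -0.34760114 -1.3052073 ] 0.039825634244230204 0.0016465681332973531
```

View pics/e19.png

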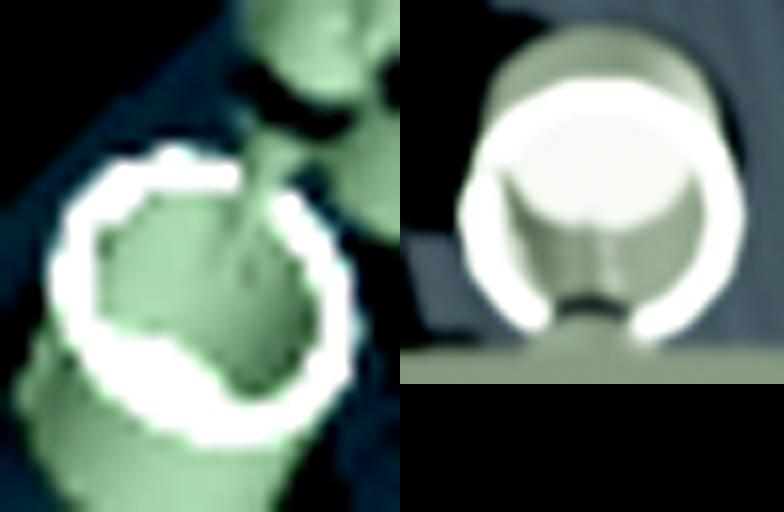

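View pics/s19.png

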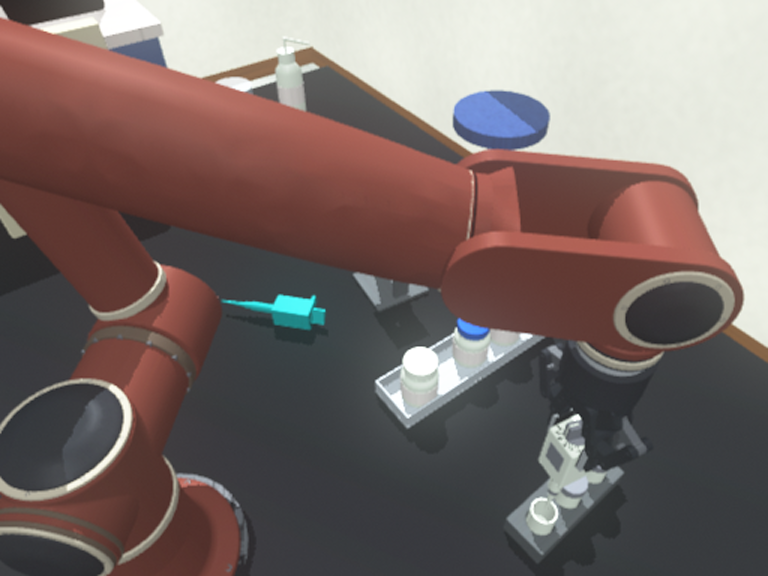

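View pics/w19.png

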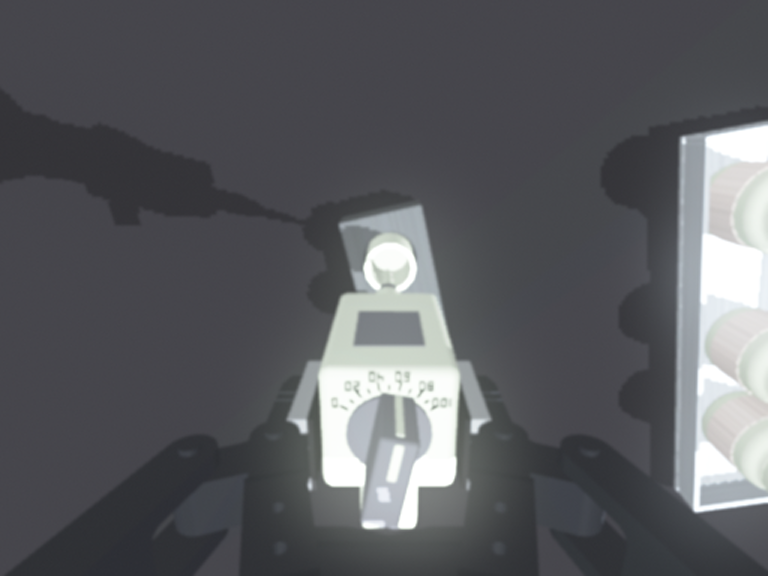

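```bash
python3 - <<'E'
from h import *
def enh(a,lo,hi): return np.clip((a-lo)/(hi-lo)*255,0,255).astype(np.uint8)
s=np.mean([get_image('side').astype(float) for _ in range(12)],0)
w=np.mean([get_image('wrist').astype(float) for _ in range(12)],0)
np.save('pics/s20.npy',s);np.save('pics/w20.npy',w)
g=s[328:350,352:374].mean(2);print(np.percentile(g,[5,25,50,75,95]))
a=cv2.resize(enh(g,140,185),None,fx=18,fy=18,interpolation=cv2.INTER_CUBIC)
h=w[160:200,240:280].mean(2);print(np.percentile(h,[5,25,50,75,95]))
b=cv2.resize(enh(h,130,200),None,fx=9.9,fy=9.9,interpolation=cv2.INTER_CUBIC)
cv2.imwrite('pics/e20.png',np.hstack([a,b]))
E
```

```text
[132.0125     157.4375     178.23611111 208.51388889 251.66666667]
[142.63888889 192.03472222 212.05555556 251.97916667 255.        ]
```

View pics/e20.png

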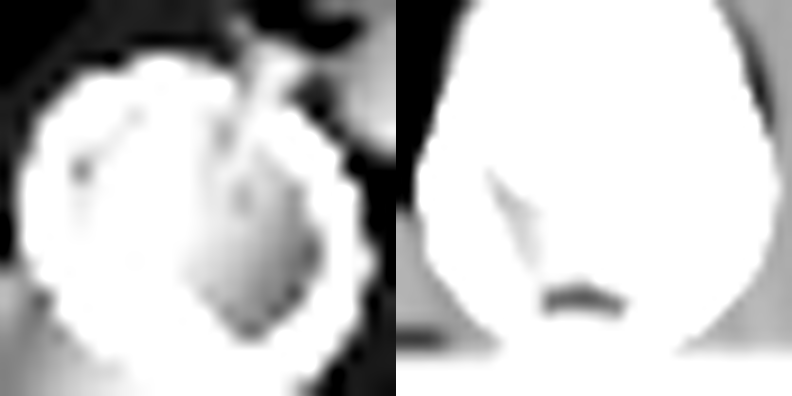

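```bash
python3 - <<'E'
from h import *
def enh(a,lo,hi): return np.clip((a-lo)/(hi-lo)*255,0,255).astype(np.uint8)
s=np.load('pics/s20.npy');w=np.load('pics/w20.npy')
a=cv2.resize(enh(s[328:350,352:374].mean(2),150,215),None,fx=18,fy=18,interpolation=cv2.INTER_CUBIC)
b=cv2.resize(enh(w[160:200,240:280].mean(2),180,235),None,fx=9.9,fy=9.9,interpolation=cv2.INTER_CUBIC)
cv2.imwrite('pics/e21.png',np.hstack([a,b]))
S=cam('side');print(S[1].round(2))
c=np.array([.4287,-.2614,.072])
for d in ([.002,0,0],[0,.002,0],[0,0,.002]): print(proj(S,c+d)-proj(S,c))
E
```

```text
[[ 0.82  0.41 -0.4 ]
 [-0.58  0.57 -0.59]
 [-0.01  0.71  0.7 ]]
[ 0.747921   -0.60365118]
[-0.78290586 -0.84729027]
[ 0.19623964 -0.4628729 ]
```

View pics/e21.png

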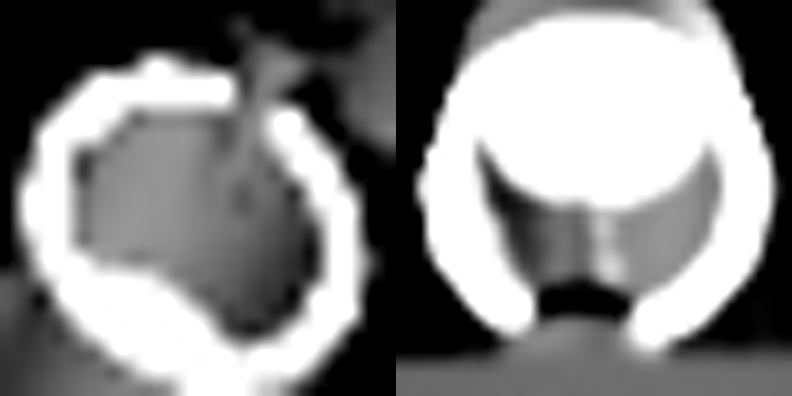

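Side and wrist views both show the tip inside the mouth: within about 3 mm of centre, 9–12 mm up. The pointer still reads 60, the arm is still, and the wrist load equals the pipette's weight only. Handing in.

```bash
python3 - <<'E'
from h import *
o=ctrl.get_obs();print(o['t'],o['tool_pos'],o['opening'],np.abs(o['dq']).max())
print(job.finish_job())
E
```

```text
18.9667 [ 0.42595375 -0.26185751  0.18189391] 0.039264113244447 0.002631071188665223
the job is handed in; nothing more can be done
None
```

I turned the dial from about 14 to 60 with the pipette in its stand. I then lifted it straight out, carried it over the tray with the tip about 0.165 m up, and handed the job in at t = 19.0 s. The gripper was still holding it over the open vial. No verdict was reported.

**Last checks**
- **Dial:** the pointer reads 60 on the printed scale.
- **Grip:** the jaws are at 39 mm on the handle, the arm is still, and the vertical force on the wrist (1.3 N) is no more than the pipette's weight.
- **Tip height:** about 9–12 mm above the rim.
- **Tip centring:** the two views disagreed slightly. The wrist camera put it about 1 mm off the mouth's axis, the side camera about 2.5 mm (limit 8 mm).
- **Jars and vials:** they looked undisturbed in the pictures. The arm hid part of the tray in the last side view.

**What did not fit:** the fingertips are really about 25–30 mm behind the reported TCP. My first attempt to grip the dial therefore closed above the bar without touching it. I saw this in the side view, allowed for it, and used the corrected offset for both grips.

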